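# Load the bottle warmer

### The arm

A 6-joint arm with a two-finger parallel gripper is mounted at the origin on the work surface. World frame = base frame: x ahead of the robot, y to its left, z up, the work surface at z = 0. Lengths are in m, angles in degrees, forces in N, time in s.
With the tool pointing down it reaches from about 0.15 to 0.775 m from the base axis. Payload 6.1 kg.
Tool frame: the origin (TCP) lies midway between the tips of the shut fingers; the grasp point (between the pads) lies 19 mm behind it (r.pinch_z is the distance from the TCP to the grasp point, in m); z points along the fingers, y is the line along which they close (so a half turn about z gives the same grasp; the last joint's range is limited). The gripper opens to 85 mm and grips with 20 to 120 N. Pads are 22 mm wide; open, the fingers measure 114 mm over their backs; the gripper's body (76 mm by 85 mm) begins 54 mm behind the grasp point. The pads swing forward as they close: fully open they stand 13 mm farther back than shut.
Start: joints at [68.812, 7.208, -2.269, 80.523, 0, 90], TCP at [0.19, 0.489, 0.231] pointing down, gripper open.
Joint ranges: [-155.77, 155.77], [-54.66, 111.73], [-72.52, 77.12], [-102.08, 115.82], [-83.92, 84.16], [-180, 180]. Speed limits (degrees/s): [136.94, 136.94, 172.46, 180, 180, 180].

### API

Orientations are given as a 3x3 rotation matrix whose columns are the frame's x, y, z axes.
In Python, from workcell import r gives the robot as it stands. The module is installed in compiled form; this text tells all that it offers.
- The arm moves only by the shell command python3 -m inch 'ROWS'. ROWS is JSON, a list of rows, each an object with "translation": the shift along the tool's x, y, z in m, a list of three; "twist": the turn, a rotation vector about the tool's x, y, z in rad, a list of three; "grip": the closure, from 0 (fully open) to 1 (shut). In form: [{"translation": [x, y, z], "twist": [ax, ay, az], "grip": grip}, ...]. A call has exactly 8 rows; each row is the pose to reach, as a shift and turn from the pose commanded when the call began, along the tool's axes at that moment; what a row does not reach only later rows make up. A row lasts 1/10 s, in which the tool goes at most 50 mm and 8.59 degrees, less where a joint would pass 70% of its speed; a pose out of reach is approached as far as the arm can. A call with a gripper value outside its range is refused whole. The fingers move at their own pace and stop on an object; the grip force is fixed at half the most. Time passes only in rows, so rows that repeat a pose let the fingers close, or fill a call up. It gives the time, the measured TCP pose, the force, the opening and the grip force at its end, in the units of the state.
- r.observe(): the state, without advancing time (a new reading comes with each control period).
- r.camera(name): name is "side" or "top"; returns a dict with "img" (480x640x3 uint8, blue, green, red), "z_map" (480x640 float32, m along the optical axis (not along the pixel's ray), 0 where there is no reading), "K" (3x3 intrinsics, pixels), "D" ([k1, k2, p1, p2, k3] as OpenCV has them; the pictures are not rectified), "extrinsics" (4x4, takes a point from camera to world coordinates). Camera axes: x right, y down, z forward; pixel columns grow to the right and rows downward; lengths in m; the calibration is good to about 2 mm. A picture is of the moment at which its call begins.
- r.job_done(): hands the job in; it is judged then, once.
The state is a dict: "t": time; "joint_positions": joint angles; "joint_vel": joint speeds; "joint_torque": joint torques, N m; "eef_pos": TCP position; "ee_rot": TCP orientation; "force": force on the tool from outside, world axes, zero at the start; "ft_torque": the same for the moment, N m; "gripper_width": finger opening in m; "gripper_force": force on a finger pad.
Only numpy, scipy, OpenCV 4.12 (cv2) and the standard library are available. Lean on these libraries where they do the work, as an engineer would, in place of code of your own. Each camera call takes 0.05 s, during which the arm holds its last target. There are 200 camera calls.

### The job

Lift the cover plate off the bottle warmer and lay it on the bench. Load every bottle that lies on the tray into the warming tube through the bay, one after another, base first so that the caps face the bay, each pushing the ones before it deeper, until the last cap is inside the tube's lip; then seat the cover back on its pins, flat on the warmer. Leave the dishes and the tube block where they are.

Things in the scene. Friction and masses are not known exactly. Their poses are not given: they have to be found in the camera images.
- warmer: bench-top bottle warmer, a fixed white box 530 long, 160 wide, 82 high, level, turned up to 15 degrees: an open loading bay at the end near the robot, then a tube. Origin: at bench level under the bay's centre; x runs from the bay along the tube to its closed far end, y across, z up. The tube's roof is a clear window with a 12 wide slot along its middle
- bay (a point): on the bay's flat deck, 30 above the bench; axes as the warmer. The bay is an open-topped well, inside 168 long (x -76 to 92 from here) and 110 wide, with side walls 25 and an end wall 16 thick, rising 52 above the deck. On the deck two low upright sheet guides, 18 high, funnel into the tube's lip, from about 72 apart at x = 43 to 40 apart at x = 72
- mouth (a point): middle of the tube's mouth, 20 above the deck, 72 along x from the bay's point; axes as the warmer. The tube is square, 40 wide and 42 high inside, its floor level with the deck, 352 long, closed at the far end. It begins here with a lip: for the first 20 it has only sides 18 high, so that fingers can push a bottle past the mouth; roof and full sides (52 above the deck) begin 20 further on
- seat (a point): centre of the cover's seat: over the bay's centre, on top of the walls, 82 above the bench; axes as the warmer. Two upright round pins, 7 in diameter, 14 high with rounded tips, stand on the side walls at (x, y) = (-45, 67.5) and (45, -67.5) from here and locate the cover
- follower (a joint): black follower plate in the tube, with a knob riding in the roof slot, 10 above the roof; slides along the tube, 0 with its face 30 mm inside the mouth, up to 0.312 m towards the closed end; stays where left, about 1.5 N moves it. It serves to bring the bottles out again later; here only the bottles push it. There is room for four bottles
- cover_plate (a point): loose metal cover plate, 184 x 160 x 8, 0.3 kg, at the start over the bay on the pins. This point: centre of its underside; x along its 184 side, z up. Two through holes, 13 in diameter, at (x, y) = (-45, 67.5) and (45, -67.5): seated, this point is at seat and its axes agree with the warmer's (half a turn fits too), with about 3 of play on the pins
- cover_handle (a point): centre of the cover's black handle, 37 above its underside: a bar along the cover's x, 90 long, 12 wide, 14 high, on two legs, 22 of free space between bar and plate; axes as the cover
- tray: thin grey sheet, 270 x 240, flat on the bench to the left or right of the warmer, on which the bottles lie; origin at its centre
- pad: thin cloth-grey pad, 270 x 240, flat on the bench on the other side of the warmer: clear space, big enough for the cover; origin at its centre
- dishes: bystander: a pile of three clear dishes, 62 in diameter, 42 high; origin at the centre of its underside
- tube_block: bystander: drilled metal tube block, 120 x 80 x 50; origin at the centre of its underside
- bottle1_mid (a point): sealed bottle on its side (two to four of the four are there): white body 34 x 34, 56 long, then a neck and a round black cap 25 in diameter, 20 long; 80 long in all, 60 g. This point is its middle, half-way along and half-way up (17); x points from cap to flat base (base end x = 40, cap end x = -40, square body from x = -16 to 40). It may lie on any of its four sides
- bottle2_mid (a point): sealed bottle on its side (two to four of the four are there): white body 34 x 34, 56 long, then a neck and a round black cap 25 in diameter, 20 long; 80 long in all, 60 g. This point is its middle, half-way along and half-way up (17); x points from cap to flat base (base end x = 40, cap end x = -40, square body from x = -16 to 40). It may lie on any of its four sides
- bottle3_mid (a point): sealed bottle on its side (two to four of the four are there): white body 34 x 34, 56 long, then a neck and a round black cap 25 in diameter, 20 long; 80 long in all, 60 g. This point is its middle, half-way along and half-way up (17); x points from cap to flat base (base end x = 40, cap end x = -40, square body from x = -16 to 40). It may lie on any of its four sides
- bottle4_mid (a point): sealed bottle on its side (two to four of the four are there): white body 34 x 34, 56 long, then a neck and a round black cap 25 in diameter, 20 long; 80 long in all, 60 g. This point is its middle, half-way along and half-way up (17); x points from cap to flat base (base end x = 40, cap end x = -40, square body from x = -16 to 40). It may lie on any of its four sides
Mind the look-alikes: they are no part of the job. What is shaped like the part that bears bottle3_mid but orange or turquoise is not meant.

How it is judged (in metres and radians):
On the way, in this order (a step that is already met when the one before it is completed fails the run):
1. the cover is off the warmer and lies on the bench (horizontal distance between cover_plate and seat above 0.14 m and height (world z) of cover_plate below 0.02 m), for 0.2 s.
2. every bottle is in the tube, base first, none standing out of the mouth (x of mouth in the frame of bottle1_mid below -0.037 m and y of bottle1_mid in the frame of mouth between -0.01 and 0.01 m and z of bottle1_mid in the frame of mouth between -0.012 and 0.012 m and x of mouth in the frame of bottle2_mid below -0.037 m and y of bottle2_mid in the frame of mouth between -0.01 and 0.01 m and z of bottle2_mid in the frame of mouth between -0.012 and 0.012 m and x of mouth in the frame of bottle3_mid below -0.037 m and y of bottle3_mid in the frame of mouth between -0.01 and 0.01 m and z of bottle3_mid in the frame of mouth between -0.012 and 0.012 m and x of mouth in the frame of bottle4_mid below -0.037 m and y of bottle4_mid in the frame of mouth between -0.01 and 0.01 m and z of bottle4_mid in the frame of mouth between -0.012 and 0.012 m), for 0.2 s.
At the end, for the whole second after the job is handed in: Every bottle present lies in the tube, base towards the closed end, its cap end at most 3 mm out of the mouth; the cover lies flat on the bay walls, within 4 mm of its seat's height, 8 mm and 0.08 rad of its place, the pins in its holes (all of step 2 and z of cover_plate in the frame of seat between -0.004 and 0.004 m and horizontal distance between cover_plate and seat below 0.008 m and angle between the x axis of cover_plate and the x axis of warmer, either way round below 0.08 rad and angle between cover_plate's own z axis and vertical below 0.05 rad); the robot touches nothing.
It fails at once if the pile of dishes is disturbed (moved more than 3 cm) (distance of dishes from where it was at the start of the episode above 0.03 m).
It fails at once if the tube block is disturbed (moved more than 3 cm) (distance of tube_block from where it was at the start of the episode above 0.03 m).
Of bottle1, bottle2, bottle3, bottle4 only 2 to 4 are there at a start; the rules pass over those that are not, and their reading is None.
At some moment in a run one of bottle1, bottle2, bottle3, bottle4, cover may be knocked a few centimetres aside while the robot is not near it.
Once in a run the grip may slacken for a moment while it holds something.
It also fails if it takes over 210 s, if anything falls off the work surface, if the arm or the gripper's body presses on something with over 40 N, if the wrist force passes 120 N, or if a joint passes its speed limit or range.

## Working session

There is one attempt and no reset: what is moved stays moved. The work goes in short steps, Python scripts to look and compute and a shell command to move; the robot and the scene stay as the last step left them, time stands still between calls to the robot, and variables do not carry over. Pictures are saved under pics/ and viewed, at most 16 in all, crops included, and the job is handed in when it is done.

```bash
mkdir -p pics
python3 - <<'E'
from workcell import r
import cv2,numpy as np
for n in("top","side"):
    c=r.camera(n); cv2.imwrite(f"pics/{n}0.png",c["img"]); np.savez(f"{n}0.npz",**c)
    print(n,c["K"].tolist(),c["D"],np.round(c["extrinsics"],4).tolist())
print(r.observe(), r.pinch_z)
E
```

```text
top [[518.4234868164136, 0.0, 322.8765988234552], [0.0, 518.4234868164136, 241.16303113080752], [0.0, 0.0, 1.0]] [0.02407686 0.         0.         0.         0.        ] [[-0.026, -0.9962, 0.0833, 0.3822], [-0.9994, 0.0277, 0.0196, 0.0792], [-0.0219, -0.0828, -0.9963, 1.1666], [0.0, 0.0, 0.0, 1.0]]
side [[534.1614185559615, 0.0, 326.7296640903811], [0.0, 534.1614185559615, 241.87630944002615], [0.0, 0.0, 1.0]] [-0.01192836  0.          0.          0.          0.        ] [[0.8411, -0.349, 0.4132, -0.0574], [-0.5405, -0.5171, 0.6636, -0.8042], [-0.018, -0.7815, -0.6236, 0.9212], [0.0, 0.0, 0.0, 1.0]]
{'t': 0.1, 'joint_positions': array([ 6.88102146e+01,  7.23958959e+00, -2.32103055e+00,  8.05215119e+01,
        6.29432024e-04,  9.00009597e+01]), 'joint_vel': array([ 0.04909022, -0.18094366,  0.14736126, -0.05478566,  0.02352183,
       -0.08747248]), 'joint_torque': array([-1.70021973e-03, -4.36907852e+01,  3.53604805e+01,  1.37440598e-02,
       -3.35401501e-04,  1.05318058e-06]), 'eef_pos': array([0.18963544, 0.48917698, 0.23058676]), 'ee_rot': array([[-9.32382196e-01,  3.61473598e-01, -5.28384242e-04],
       [ 3.61473984e-01,  9.32381243e-01, -1.33258396e-03],
       [ 1.09616384e-05, -1.43347471e-03, -9.99998973e-01]]), 'force': array([ 0.76094308, -0.79684616,  0.19223513]), 'ft_torque': array([ 0.00332945, -0.02788521,  0.05345622]), 'gripper_force': 0.0, 'gripper_width': 0.085189801443908} 0.0187
```

View pics/top0.png

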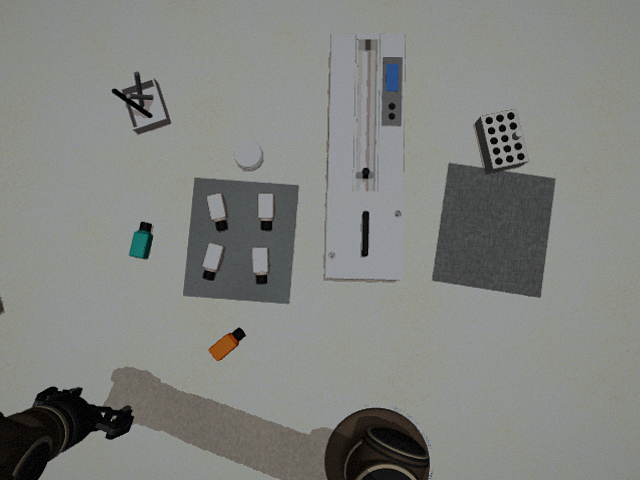

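View pics/side0.png

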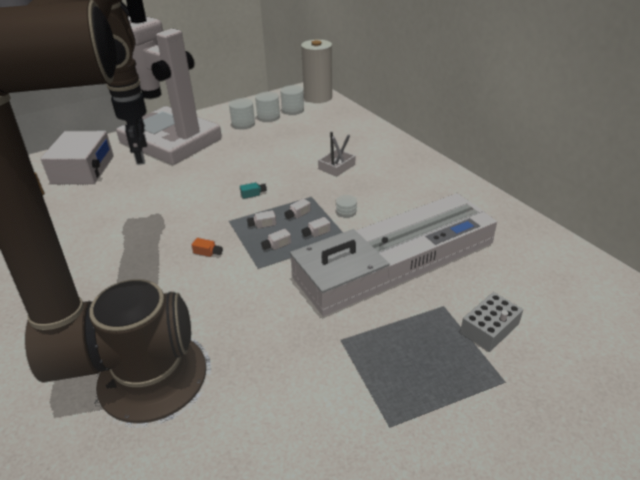

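The top view shows four bottles on the tray at about (217,212), (266,211), (213,261) and (261,265). The cover with its handle is at (365,233) and its pins at (332,255) and (398,213). The pad is at (495,230), the dishes at (249,156) and the block at (502,138). The side view agrees.

```bash
cat > h.py <<'E'
import numpy as np, cv2
from workcell import r
def cam(n,tag=None):
    c=r.camera(n)
    if tag: cv2.imwrite(f"pics/{tag}.png",c["img"])
    return c
def load(f): return dict(np.load(f))
def ray(c,u,v):
    p=cv2.undistortPoints(np.array([[[u,v]]],float),c["K"],c["D"])[0,0]
    R=c["extrinsics"][:3,:3]; return c["extrinsics"][:3,3], R@np.array([p[0],p[1],1])
def at_z(c,u,v,z):
    o,d=ray(c,u,v); return o+d*(z-o[2])/d[2]
def at_depth(c,u,v,k=1):
    o,d=ray(c,u,v); w=c["z_map"][int(v)-k:int(v)+k+1,int(u)-k:int(u)+k+1]; return o+d*np.median(w[w>0])
def tri(c1,p1,c2,p2):
    o1,d1=ray(c1,*p1);o2,d2=ray(c2,*p2)
    s=np.linalg.lstsq(np.c_[d1,-d2],o2-o1,rcond=None)[0]
    a,b=o1+s[0]*d1,o2+s[1]*d2; return (a+b)/2,np.linalg.norm(a-b)
def crop(img,x0,y0,x1,y1,s,name):
    cv2.imwrite(f"pics/{name}.png",cv2.resize(img[y0:y1,x0:x1],None,fx=s,fy=s,interpolation=cv2.INTER_CUBIC))
def yaw(v): return np.degrees(np.arctan2(v[1],v[0]))
E
python3 - <<'E'
from h import *
t=load("top0.npz"); s=load("side0.npz")
crop(t["img"],185,180,285,290,5,"tb"); crop(t["img"],315,165,415,290,4.8,"tc"); crop(s["img"],220,185,420,310,4,"sc")
E
```

```text
(no output)
```

View pics/tb.png

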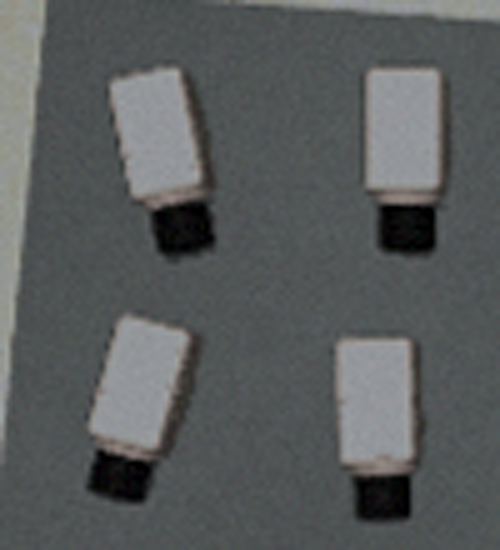

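View pics/tc.png

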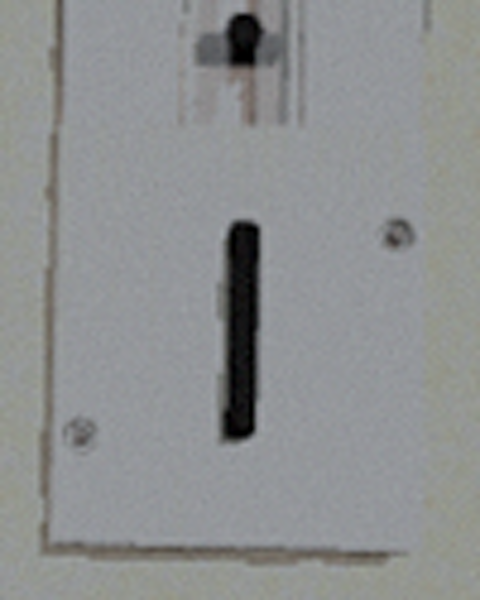

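View pics/sc.png

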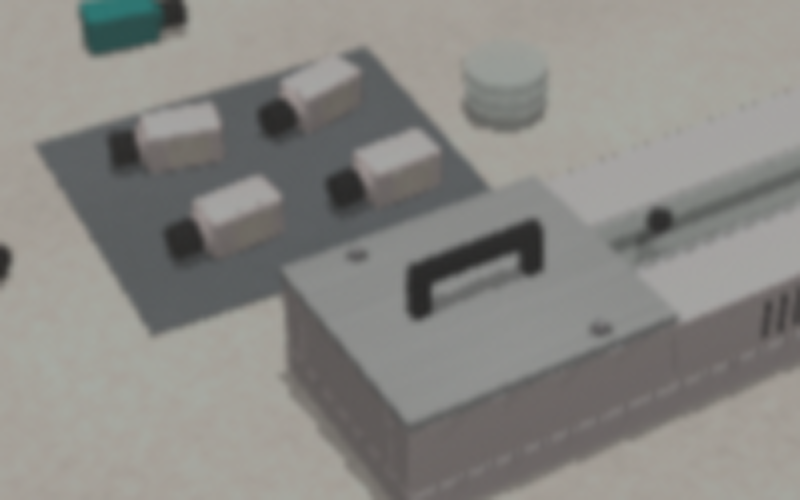

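Run:
```python
from h import *
np.set_printoptions(precision=4,suppress=True)
t=load("top0.npz"); s=load("side0.npz")
T=lambda x,y:(185+x/5,180+y/5); C=lambda x,y:(315+x/4.8,165+y/4.8); S=lambda x,y:(220+x/4,185+y/4)
for k,(b,e,cp) in dict(A=((146,75),(168,196),(185,252)),B=((404,68),(403,190),(408,252)),C=((157,322),(127,446),(120,498)),D=((375,339),(380,465),(384,518))).items():
    P=[at_z(t,*T(*q),.034) for q in(b,e)]; m=T(*(np.add(b,e)/2)); q=at_depth(t,*m)
    c=(P[0]+P[1])/2; d=P[0]-P[1]; print(k,"body centre",c[:2],"yaw",yaw(d),"len",np.linalg.norm(d),"depthz",q)
for n,a,b in(("hnear",(238,438),(416,268)),("hfar",(244,222),(538,225)),("pinL",(80,433),(357,256)),("pinR",(398,234),(600,328))): print(n,tri(t,C(*a),s,S(*b)))
for n,a,b in(("B",(404,68),(425,140)),("A",(146,75),(347,65)),("D",(375,339),(271,187))): print("base",n,tri(t,T(*a),s,S(*b)))
for n,q in(("hmid",(241,330)),("cov",(150,500)),("cov2",(320,150))): print(n,at_depth(t,*C(*q)))
print("hend z.118/.. ",at_z(t,*C(238,438),.134),at_z(t,*C(244,222),.134),"pins",at_z(t,*C(80,433),.096),at_z(t,*C(398,234),.096))
print("pad",at_z(t,495,230,0),[at_z(t,*p,0)[:2] for p in((449,164),(554,179),(541,297),(433,281))])
print("dishes",at_z(t,249,156,.042),"block",at_depth(t,502,138))
print("knob",at_depth(t,*C(244,25)), at_z(t,*C(244,25),.092))
```

```text
A body centre [0.5591 0.3351] yaw 9.657717546497176 len 0.05507275078752826 depthz [0.5591 0.3351 0.0338]
B body centre [0.5588 0.2258] yaw -1.4526810086625996 len 0.054398398758718276 depthz [0.5587 0.2257 0.0346]
C body centre [0.4492 0.3426] yaw -14.148684090041641 len 0.05582322051501901 depthz [0.4491 0.3425 0.0347]
D body centre [0.4385 0.2392] yaw 1.3698804897392247 len 0.05529937667109458 depthz [0.4384 0.2391 0.035 ]
hnear (array([0.4399, 0.015 , 0.1264]), np.float64(0.0077724209523390006))
hfar (array([0.5282, 0.0109, 0.1223]), np.float64(0.0006308294583815768))
pinL (array([0.443 , 0.0826, 0.0886]), np.float64(0.001063383033713345))
pinR (array([ 0.5252, -0.0575,  0.0916]), np.float64(0.0004693492967228886))
base B (array([0.5854, 0.2259, 0.0317]), np.float64(0.002367949485067534))
base A (array([0.5877, 0.3403, 0.0298]), np.float64(0.0016375852555119638))
base D (array([0.4668, 0.2399, 0.0318]), np.float64(0.0012381902188021855))
hmid [0.4817 0.0141 0.1267]
cov [0.4126 0.0535 0.0895]
cov2 [ 0.563  -0.025   0.0906]
hend z.118/..  [0.4361 0.0173 0.134 ] [0.5263 0.0119 0.134 ] pins [0.4421 0.0829 0.096 ] [ 0.5244 -0.0568  0.096 ]
pad [ 0.4941 -0.284   0.    ] [array([ 0.6475, -0.1887]), array([ 0.6054, -0.4209]), array([ 0.3426, -0.3763]), array([ 0.3837, -0.1412])]
dishes [0.6697 0.2598 0.042 ] block [ 0.6894 -0.2936  0.0507]
knob [0.6184 0.0065 0.0945] [0.6189 0.0063 0.092 ]
```

```bash
cat >> h.py <<'E'
from scipy.spatial.transform import Rotation as Ro
def go(x,y,z,wy,o=None):
    "shift+twist to TCP xyz; wy = world yaw of the tool's -x axis (deg), tool down"
    o=o or r.observe(); R=o["ee_rot"]; a=np.radians(wy)
    Y=np.array([-np.sin(a),np.cos(a),0]); Z=np.array([0,0,-1.]); G=np.c_[np.cross(Y,Z),Y,Z]
    d=R.T@(np.array([x,y,z])-o["eef_pos"]); w=Ro.from_matrix(R.T@G).as_rotvec()
    print("T",np.round(d,4).tolist(),"W",np.round(w,3).tolist())
    return dict(eef_pos=np.array([x,y,z]),ee_rot=G)
# warmer frame
B0=np.array([0.483,0.0135]); WY=-3.2
def W(x,y=0):
    a=np.radians(WY); return B0+[x*np.cos(a)-y*np.sin(a),x*np.sin(a)+y*np.cos(a)]
E
python3 - <<'E'
from h import *
t=load("top0.npz")
q=[at_z(t,*p,.082)[:2] for p in((331,34),(405,34))]; m=(q[0]+q[1])/2; print(q,yaw(m-B0), np.linalg.norm(m-B0))
k=at_z(t,367.5,40,.082)[:2]; print("slot far",k,yaw(k-B0))
o=go(.4825,.0138,.2,-3.2); go(.4825,.0138,.1,-3.2,o)
E
```

```text
[array([0.92178308, 0.07129392]), array([ 0.91563253, -0.08799059])] -2.8706612062920143 0.43625524916483815
slot far [ 0.90547446 -0.00701747] -2.7803851514395537
T [-0.4449, -0.3373, 0.0311] W [-0.001, -0.0, -0.314]
T [0.0, 0.0, 0.1] W [0.0, 0.0, 0.0]
```

```bash
sed -i 's/WY=-3.2/WY=-3.0/' h.py
python3 -m inch '[{"translation":[-0.04,-0.03,0.004],"twist":[0,0,-0.05],"grip":0},{"translation":[-0.08,-0.06,0.008],"twist":[0,0,-0.1],"grip":0},{"translation":[-0.12,-0.09,0.012],"twist":[0,0,-0.16],"grip":0},{"translation":[-0.16,-0.12,0.016],"twist":[0,0,-0.22],"grip":0},{"translation":[-0.20,-0.15,0.02],"twist":[0,0,-0.28],"grip":0},{"translation":[-0.24,-0.18,0.024],"twist":[0,0,-0.31],"grip":0},{"translation":[-0.27,-0.205,0.026],"twist":[0,0,-0.31],"grip":0},{"translation":[-0.30,-0.227,0.028],"twist":[0,0,-0.31],"grip":0}]'
python3 -c "
from h import *
go(.4825,.0138,.2,-3)"
```

```text
t: 0.9
eef_pos: [0.3877, 0.1673, 0.203]
ee_rot: [[-0.998, 0.061, -0.0], [0.061, 0.998, -0.0], [0.0, -0.0, -1.0]]
force: [1.0, 0.3, -0.5]
gripper_width: 0.0854
gripper_force: 0.0
T [-0.1039, -0.1475, 0.003] W [-0.0, -0.0, -0.008]
```

```bash
python3 -m inch '[{"translation":[-0.03,-0.04,0.003],"twist":[0,0,-0.008],"grip":0},{"translation":[-0.06,-0.08,0.003],"twist":[0,0,-0.008],"grip":0},{"translation":[-0.085,-0.12,0.003],"twist":[0,0,-0.008],"grip":0},{"translation":[-0.104,-0.148,0.003],"twist":[0,0,-0.008],"grip":0},{"translation":[-0.104,-0.148,0.003],"twist":[0,0,-0.008],"grip":0},{"translation":[-0.104,-0.148,0.02],"twist":[0,0,-0.008],"grip":0},{"translation":[-0.104,-0.148,0.04],"twist":[0,0,-0.008],"grip":0},{"translation":[-0.104,-0.148,0.045],"twist":[0,0,-0.008],"grip":0}]'
python3 - <<'E'
from h import *
go(.4825,.0138,.1,-3)
s=cam("side"); crop(s["img"],250,100,410,240,4,"s1")
E
```

```text
t: 1.7
eef_pos: [0.4808, 0.0157, 0.1561]
ee_rot: [[-0.999, 0.052, -0.004], [0.052, 0.999, 0.0], [0.004, -0.0, -1.0]]
force: [0.7, 0.2, 0.0]
gripper_width: 0.0852
gripper_force: 0.0
T [-0.002, -0.0018, 0.0561] W [-0.0, -0.004, 0.001]
```

View pics/s1.png

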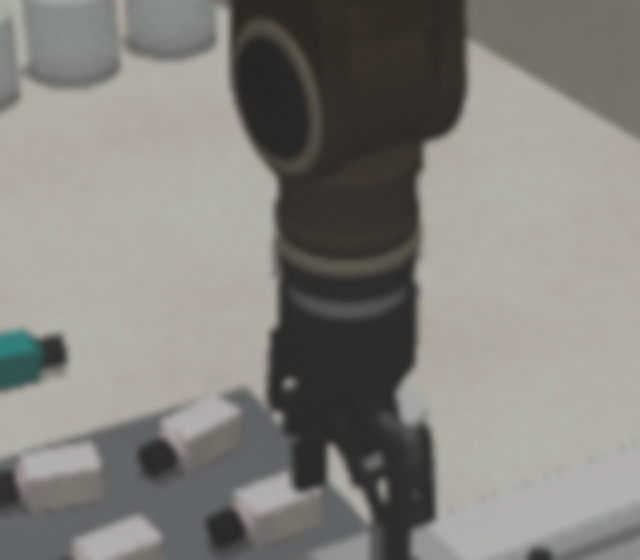

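The open fingers straddle the handle over the cover, at about (360,500) in the crop. Next I descend, grip and lift.

```bash
python3 -m inch '[{"translation":[0,0,0.02],"twist":[0,0,0],"grip":0},{"translation":[0,0,0.04],"twist":[0,0,0],"grip":0},{"translation":[0,0,0.056],"twist":[0,0,0],"grip":0},{"translation":[0,0,0.056],"twist":[0,0,0],"grip":0.5},{"translation":[0,0,0.056],"twist":[0,0,0],"grip":1},{"translation":[0,0,0.056],"twist":[0,0,0],"grip":1},{"translation":[0,0,0.056],"twist":[0,0,0],"grip":1},{"translation":[0,0,0.056],"twist":[0,0,0],"grip":1}]'
python3 -m inch '[{"translation":[0,0,0],"twist":[0,0,0],"grip":1},{"translation":[0,0,0],"twist":[0,0,0],"grip":1},{"translation":[0,0,-0.005],"twist":[0,0,0],"grip":1},{"translation":[0,0,-0.01],"twist":[0,0,0],"grip":1},{"translation":[0,0,-0.015],"twist":[0,0,0],"grip":1},{"translation":[0,0,-0.03],"twist":[0,0,0],"grip":1},{"translation":[0,0,-0.05],"twist":[0,0,0],"grip":1},{"translation":[0,0,-0.07],"twist":[0,0,0],"grip":1}]'
python3 -c "
from h import *
go(.47,-.285,.17,-3)"
```

```text
t: 2.55
eef_pos: [0.4829, 0.0153, 0.1031]
ee_rot: [[-0.999, 0.052, 0.001], [0.052, 0.999, -0.0], [-0.001, -0.0, -1.0]]
force: [-0.9, -12.6, 5.4]
gripper_width: 0.0124
gripper_force: 4.8
t: 3.35
eef_pos: [0.482, 0.0155, 0.1728]
ee_rot: [[-0.999, 0.052, -0.001], [0.052, 0.999, 0.0], [0.001, -0.0, -1.0]]
force: [0.0, 0.2, -4.1]
gripper_width: 0.0106
gripper_force: 58.5
T [-0.0036, -0.3007, 0.0028] W [-0.0, -0.001, 0.001]
```

```bash
python3 -m inch '[{"translation":[0,-0.03,0],"twist":[0,0,0],"grip":1},{"translation":[0,-0.07,0],"twist":[0,0,0],"grip":1},{"translation":[0,-0.115,0],"twist":[0,0,0],"grip":1},{"translation":[0,-0.16,0],"twist":[0,0,0],"grip":1},{"translation":[0,-0.205,0],"twist":[0,0,0],"grip":1},{"translation":[-0.002,-0.25,0],"twist":[0,0,0],"grip":1},{"translation":[-0.004,-0.28,0],"twist":[0,0,0],"grip":1},{"translation":[-0.004,-0.3,0],"twist":[0,0,0],"grip":1}]'
python3 -m inch '[{"translation":[0,0,0.03],"twist":[0,0,0],"grip":1},{"translation":[0,0,0.06],"twist":[0,0,0],"grip":1},{"translation":[0,0,0.09],"twist":[0,0,0],"grip":1},{"translation":[0,0,0.11],"twist":[0,0,0],"grip":1},{"translation":[0,0,0.125],"twist":[0,0,0],"grip":1},{"translation":[0,0,0.135],"twist":[0,0,0],"grip":1},{"translation":[0,0,0.141],"twist":[0,0,0],"grip":1},{"translation":[0,0,0.146],"twist":[0,0,0],"grip":1}]'
python3 - <<'E'
from h import *
go(.47,-.285,.02,-3)
s=cam("side","s2"); crop(s["img"],330,250,570,430,3.3,"s2")
E
```

```text
t: 4.15
eef_pos: [0.4705, -0.2867, 0.172]
ee_rot: [[-0.999, 0.054, -0.0], [0.054, 0.999, -0.0], [0.0, -0.0, -1.0]]
force: [0.9, 0.8, -2.8]
gripper_width: 0.0108
gripper_force: 58.9
t: 4.95
eef_pos: [0.4711, -0.2845, 0.0263]
ee_rot: [[-0.999, 0.052, 0.0], [0.052, 0.999, -0.0], [-0.0, -0.0, -1.0]]
force: [0.7, -0.1, -2.5]
gripper_width: 0.0109
gripper_force: 58.8
T [0.0011, -0.0006, 0.0063] W [-0.0, 0.0, 0.001]
```

View pics/s2.png

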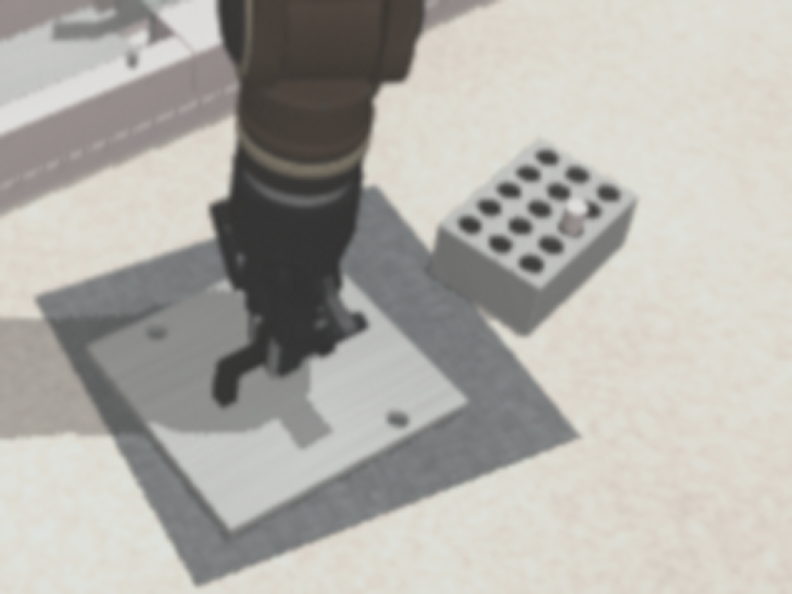

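The cover hangs level just above the pad, clear of the block at (535,240). I lower it the rest of the way, release and rise.

```bash
python3 -m inch '[{"translation":[0,0,0.003],"twist":[0,0,0],"grip":1},{"translation":[0,0,0.006],"twist":[0,0,0],"grip":1},{"translation":[0,0,0.006],"twist":[0,0,0],"grip":0.5},{"translation":[0,0,0.006],"twist":[0,0,0],"grip":0.2},{"translation":[0,0,0.006],"twist":[0,0,0],"grip":0},{"translation":[0,0,0.006],"twist":[0,0,0],"grip":0},{"translation":[0,0,-0.02],"twist":[0,0,0],"grip":0},{"translation":[0,0,-0.06],"twist":[0,0,0],"grip":0}]'
python3 -m inch '[{"translation":[0,0,-0.05],"twist":[0,0,0],"grip":0},{"translation":[0,0,-0.1],"twist":[0,0,0],"grip":0},{"translation":[0,0.04,-0.13],"twist":[0,0,0],"grip":0},{"translation":[0,0.08,-0.14],"twist":[0,0,0],"grip":0},{"translation":[0,0.12,-0.14],"twist":[0,0,0],"grip":0},{"translation":[0,0.16,-0.14],"twist":[0,0,0],"grip":0},{"translation":[0,0.2,-0.14],"twist":[0,0,0],"grip":0},{"translation":[0,0.24,-0.14],"twist":[0,0,0],"grip":0}]'
python3 - <<'E'
from h import *
c=cam("top","t3"); np.savez("t3.npz",**c)
go(.4385,.2392,.12,1.4)
E
```

```text
t: 5.8
eef_pos: [0.4692, -0.2833, 0.0846]
ee_rot: [[-0.999, 0.052, -0.005], [0.052, 0.999, 0.003], [0.005, 0.003, -1.0]]
force: [-0.2, -0.3, 0.9]
gripper_width: 0.0857
gripper_force: 0.0
t: 6.6
eef_pos: [0.4831, -0.0432, 0.2266]
ee_rot: [[-0.999, 0.052, 0.001], [0.052, 0.999, -0.0], [-0.001, -0.0, -1.0]]
force: [0.7, -0.5, -0.5]
gripper_width: 0.0852
gripper_force: 0.0
T [0.0581, 0.2749, 0.1076] W [0.004, 0.001, -0.073]
```

View pics/t3.png

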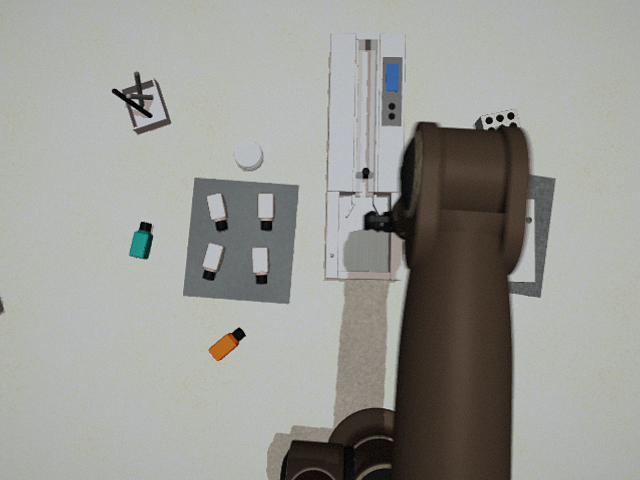

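Bottles are unmoved and the bay is open with the guides visible at (350,205) and (382,205). The cover lies on the pad at about (525,240). Next I move to bottle D.

```bash
python3 -m inch '[{"translation":[0,0.04,0],"twist":[0,0,-0.03],"grip":0},{"translation":[0.01,0.085,0],"twist":[0,0,-0.073],"grip":0},{"translation":[0.02,0.13,0],"twist":[0,0,-0.073],"grip":0},{"translation":[0.035,0.175,0],"twist":[0,0,-0.073],"grip":0},{"translation":[0.05,0.22,0.02],"twist":[0,0,-0.073],"grip":0},{"translation":[0.058,0.26,0.06],"twist":[0,0,-0.073],"grip":0},{"translation":[0.058,0.275,0.1],"twist":[0,0,-0.073],"grip":0},{"translation":[0.058,0.275,0.107],"twist":[0,0,-0.073],"grip":0}]'
python3 - <<'E'
from h import *
go(.4385,.2392,.005,1.4)
E
```

```text
t: 7.45
eef_pos: [0.4367, 0.234, 0.1146]
ee_rot: [[-1.0, -0.025, -0.006], [-0.025, 1.0, -0.003], [0.006, -0.003, -1.0]]
force: [0.2, -1.1, -0.2]
gripper_width: 0.0853
gripper_force: 0.0
T [-0.0026, 0.0054, 0.1095] W [-0.003, -0.006, 0.001]
```

```bash
python3 -m inch '[{"translation":[0,0,0.02],"twist":[0,0,0],"grip":0},{"translation":[0,0,0.04],"twist":[0,0,0],"grip":0},{"translation":[0,0,0.05],"twist":[0,0,0],"grip":0},{"translation":[0,0,0.06],"twist":[0,0,0],"grip":0},{"translation":[0,0,0.06],"twist":[0,0,0],"grip":0},{"translation":[0,0,0.06],"twist":[0,0,0],"grip":0},{"translation":[0,0,0.06],"twist":[0,0,0],"grip":0},{"translation":[0,0,0.06],"twist":[0,0,0],"grip":0}]'
python3 - <<'E'
from h import *
go(.4385,.2392,.005,1.4)
E
```

```text
t: 8.25
eef_pos: [0.4401, 0.2332, 0.0601]
ee_rot: [[-1.0, -0.021, 0.001], [-0.021, 1.0, 0.001], [-0.001, 0.001, -1.0]]
force: [-0.3, -0.1, 1.6]
gripper_width: 0.0858
gripper_force: 0.0
T [0.0015, 0.006, 0.0551] W [0.001, 0.001, -0.003]
```

```bash
python3 -m inch '[{"translation":[0.001,0.006,0.02],"twist":[0,0,0],"grip":0},{"translation":[0.001,0.006,0.04],"twist":[0,0,0],"grip":0},{"translation":[0.001,0.006,0.055],"twist":[0,0,0],"grip":0},{"translation":[0.001,0.006,0.055],"twist":[0,0,0],"grip":0.2},{"translation":[0.001,0.006,0.055],"twist":[0,0,0],"grip":0.5},{"translation":[0.001,0.006,0.055],"twist":[0,0,0],"grip":1},{"translation":[0.001,0.006,0.055],"twist":[0,0,0],"grip":1},{"translation":[0.001,0.006,0.055],"twist":[0,0,0],"grip":1}]'
python3 -m inch '[{"translation":[0,0,0],"twist":[0,0,0],"grip":1},{"translation":[0,0,-0.01],"twist":[0,0,0],"grip":1},{"translation":[0,0,-0.04],"twist":[0,0,0],"grip":1},{"translation":[0,0,-0.08],"twist":[0,0,0],"grip":1},{"translation":[0,0,-0.12],"twist":[0,0,0],"grip":1},{"translation":[0,0,-0.15],"twist":[0,0,0],"grip":1},{"translation":[0,0,-0.15],"twist":[0,0,0],"grip":1},{"translation":[0,0,-0.15],"twist":[0,0,0],"grip":1}]'
python3 - <<'E'
from h import *
o=go(*W(.015),.155,WY); go(*W(.015),.037,WY,o)
c=cam("side"); crop(c["img"],220,130,420,280,4,"s4")
E
```

```text
t: 9.05
eef_pos: [0.4395, 0.2395, 0.0057]
ee_rot: [[-1.0, -0.021, 0.002], [-0.021, 1.0, 0.001], [-0.002, 0.001, -1.0]]
force: [-0.5, 0.3, 6.1]
gripper_width: 0.033
gripper_force: 61.0
t: 9.85
eef_pos: [0.4387, 0.2391, 0.1552]
ee_rot: [[-1.0, -0.021, 0.002], [-0.021, 1.0, 0.001], [-0.002, 0.001, -1.0]]
force: [0.1, -0.3, -1.5]
gripper_width: 0.0333
gripper_force: 60.2
T [-0.0544, -0.2276, 0.0001] W [0.001, 0.001, 0.074]
T [0.0, 0.0, 0.118] W [0.0, 0.0, 0.0]
```

View pics/s4.png

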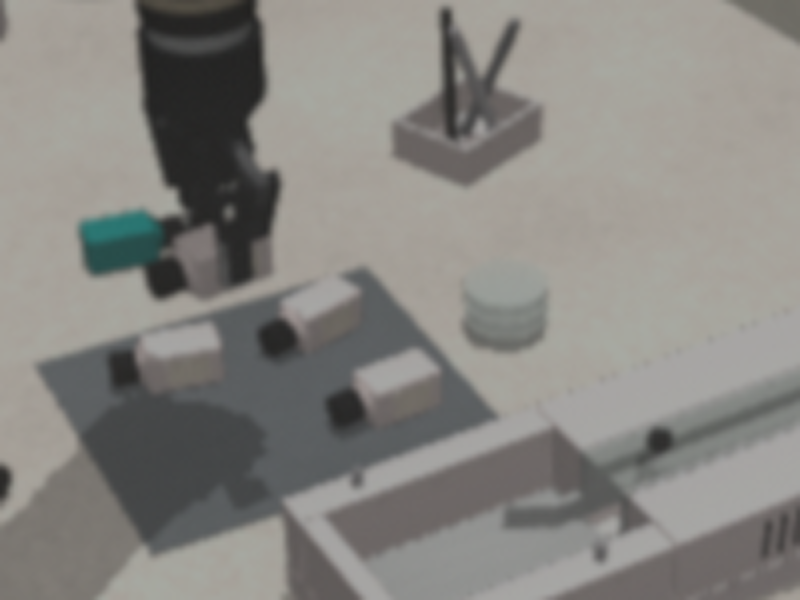

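Bottle D is held level at about (200,250) in the crop, and the other three are in place on the tray. I carry it over the bay.

```bash
python3 -m inch '[{"translation":[-0.01,-0.04,0],"twist":[0,0,0.03],"grip":1},{"translation":[-0.02,-0.08,0],"twist":[0,0,0.074],"grip":1},{"translation":[-0.03,-0.12,0],"twist":[0,0,0.074],"grip":1},{"translation":[-0.04,-0.16,0],"twist":[0,0,0.074],"grip":1},{"translation":[-0.05,-0.2,0],"twist":[0,0,0.074],"grip":1},{"translation":[-0.0545,-0.2275,0],"twist":[0,0,0.074],"grip":1},{"translation":[-0.0545,-0.2275,0],"twist":[0,0,0.074],"grip":1},{"translation":[-0.0545,-0.2275,0],"twist":[0,0,0.074],"grip":1}]'
python3 -m inch '[{"translation":[0,0,0.03],"twist":[0,0,0],"grip":1},{"translation":[0,0,0.06],"twist":[0,0,0],"grip":1},{"translation":[0,0,0.09],"twist":[0,0,0],"grip":1},{"translation":[0,0,0.09],"twist":[0,0,0],"grip":1},{"translation":[0,0,0.09],"twist":[0,0,0],"grip":1},{"translation":[0,0,0.09],"twist":[0,0,0],"grip":1},{"translation":[0,0,0.09],"twist":[0,0,0],"grip":1},{"translation":[0,0,0.09],"twist":[0,0,0],"grip":1}]'
python3 - <<'E'
from h import *
o=go(*W(.015),.037,WY)
c=cam("top"); crop(c["img"],310,170,420,290,5,"t5")
E
```

```text
t: 10.7
eef_pos: [0.4969, 0.0122, 0.1529]
ee_rot: [[-0.999, 0.054, -0.003], [0.054, 0.999, 0.0], [0.003, 0.0, -1.0]]
force: [-0.1, -0.5, -0.6]
gripper_width: 0.0333
gripper_force: 65.1
t: 11.5
eef_pos: [0.4986, 0.0128, 0.0656]
ee_rot: [[-0.999, 0.053, 0.002], [0.053, 0.999, 0.0], [-0.002, 0.0, -1.0]]
force: [-0.2, 0.4, -0.1]
gripper_width: 0.0332
gripper_force: 65.1
T [0.0007, -0.0001, 0.0286] W [0.0, 0.002, -0.0]
```

View pics/t5.png

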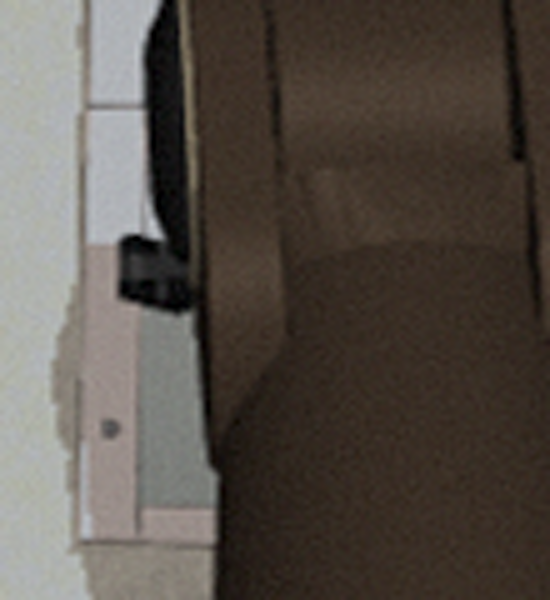

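The arm hides the bay from above and only the left wall and pin at (110,430) show. The pose numbers agree with the plan, so I lower, release slightly and rise.

```bash
python3 -m inch '[{"translation":[0,0,0.015],"twist":[0,0,0],"grip":1},{"translation":[0,0,0.025],"twist":[0,0,0],"grip":1},{"translation":[0,0,0.028],"twist":[0,0,0],"grip":1},{"translation":[0,0,0.029],"twist":[0,0,0],"grip":1},{"translation":[0,0,0.029],"twist":[0,0,0],"grip":0.5},{"translation":[0,0,0.029],"twist":[0,0,0],"grip":0.4},{"translation":[0,0,0.029],"twist":[0,0,0],"grip":0.4},{"translation":[0,0,0.029],"twist":[0,0,0],"grip":0.4}]'
python3 -m inch '[{"translation":[0,0,-0.01],"twist":[0,0,0],"grip":0.4},{"translation":[0,0,-0.03],"twist":[0,0,0],"grip":0.4},{"translation":[0,0,-0.05],"twist":[0,0,0],"grip":0.4},{"translation":[0.02,0,-0.06],"twist":[0,0,0],"grip":1},{"translation":[0.05,0,-0.06],"twist":[0,0,0],"grip":1},{"translation":[0.07,0,-0.06],"twist":[0,0,0],"grip":1},{"translation":[0.07,0,-0.06],"twist":[0,0,0],"grip":1},{"translation":[0.07,0,-0.06],"twist":[0,0,0],"grip":1}]'
python3 - <<'E'
from h import *
o=go(*W(-.055),.045,WY)
E
```

```text
t: 12.35
eef_pos: [0.4978, 0.0126, 0.0353]
ee_rot: [[-0.999, 0.053, 0.0], [0.053, 0.999, 0.0], [-0.0, 0.0, -1.0]]
force: [0.1, -0.7, 0.4]
gripper_width: 0.0513
gripper_force: 0.0
t: 13.15
eef_pos: [0.4286, 0.0164, 0.0962]
ee_rot: [[-0.999, 0.053, 0.002], [0.053, 0.999, 0.0], [-0.002, 0.0, -1.0]]
force: [0.6, 0.0, 0.3]
gripper_width: 0.0
gripper_force: 0.0
T [0.0006, -0.0, 0.0512] W [0.0, 0.002, -0.0]
```

```bash
python3 -m inch '[{"translation":[0,0,0.02],"twist":[0,0,0],"grip":1},{"translation":[0,0,0.04],"twist":[0,0,0],"grip":1},{"translation":[0,0,0.053],"twist":[0,0,0],"grip":1},{"translation":[0,0,0.053],"twist":[0,0,0],"grip":1},{"translation":[-0.005,0,0.053],"twist":[0,0,0],"grip":1},{"translation":[-0.010,0,0.053],"twist":[0,0,0],"grip":1},{"translation":[-0.015,0,0.053],"twist":[0,0,0],"grip":1},{"translation":[-0.020,0,0.053],"twist":[0,0,0],"grip":1}]'
python3 -m inch '[{"translation":[-0.006,0,0],"twist":[0,0,0],"grip":1},{"translation":[-0.012,0,0],"twist":[0,0,0],"grip":1},{"translation":[-0.018,0,0],"twist":[0,0,0],"grip":1},{"translation":[-0.024,0,0],"twist":[0,0,0],"grip":1},{"translation":[-0.030,0,0],"twist":[0,0,0],"grip":1},{"translation":[-0.036,0,0],"twist":[0,0,0],"grip":1},{"translation":[-0.042,0,0],"twist":[0,0,0],"grip":1},{"translation":[-0.048,0,0],"twist":[0,0,0],"grip":1}]'
python3 - <<'E'
from h import *
o=go(*W(.063),.042,WY)
c=cam("side"); crop(c["img"],290,200,420,300,6,"s6")
E
```

```text
t: 13.95
eef_pos: [0.4489, 0.0153, 0.0429]
ee_rot: [[-0.999, 0.053, 0.001], [0.053, 0.999, 0.0], [-0.001, 0.0, -1.0]]
force: [-0.9, 0.4, 0.1]
gripper_width: -0.0002
gripper_force: 0.2
t: 14.75
eef_pos: [0.4963, 0.0127, 0.0423]
ee_rot: [[-0.999, 0.053, -0.0], [0.053, 0.999, 0.0], [0.0, 0.0, -1.0]]
force: [-0.9, 0.7, 1.1]
gripper_width: -0.0001
gripper_force: 0.2
T [-0.0497, 0.0001, 0.0003] W [0.0, -0.0, -0.0]
```

View pics/s6.png

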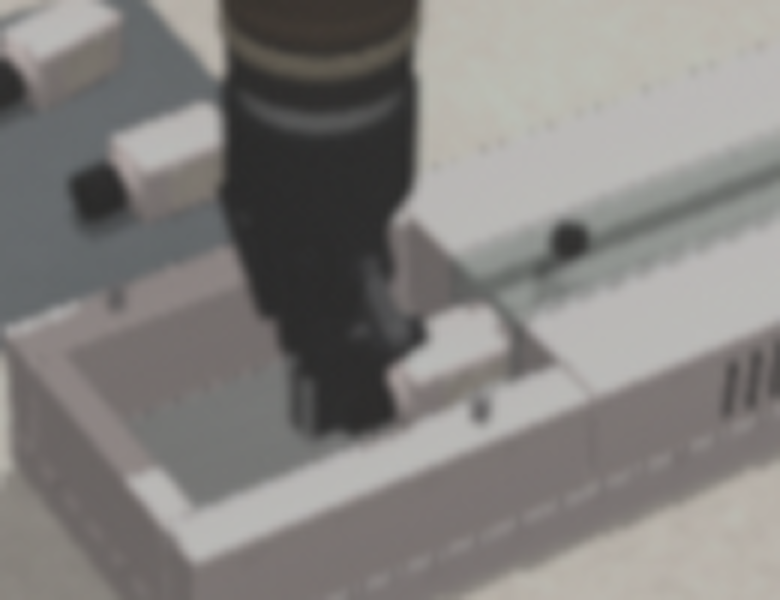

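The closed fingers push the cap at about (400,370), the bottle is straight and its base is entering the tube. I finish the push and withdraw.

```bash
python3 -m inch '[{"translation":[-0.007,0,0],"twist":[0,0,0],"grip":1},{"translation":[-0.014,0,0],"twist":[0,0,0],"grip":1},{"translation":[-0.021,0,0],"twist":[0,0,0],"grip":1},{"translation":[-0.028,0,0],"twist":[0,0,0],"grip":1},{"translation":[-0.035,0,0],"twist":[0,0,0],"grip":1},{"translation":[-0.042,0,0],"twist":[0,0,0],"grip":1},{"translation":[-0.05,0,0],"twist":[0,0,0],"grip":1},{"translation":[-0.05,0,0],"twist":[0,0,0],"grip":1}]'
python3 -m inch '[{"translation":[0.02,0,-0.01],"twist":[0,0,0],"grip":1},{"translation":[0.03,0,-0.05],"twist":[0,0,0],"grip":1},{"translation":[0.03,0,-0.1],"twist":[0,0,0],"grip":1},{"translation":[0.03,0,-0.14],"twist":[0,0,0],"grip":1},{"translation":[0.02,0.04,-0.14],"twist":[0,0,0],"grip":0.5},{"translation":[0.0,0.08,-0.14],"twist":[0,0,0],"grip":0},{"translation":[0,0.12,-0.14],"twist":[0,0,0],"grip":0},{"translation":[0,0.12,-0.14],"twist":[0,0,0],"grip":0}]'
python3 - <<'E'
from h import *
o=go(.5588,.2258,.06,-1.45)
c=cam("top"); np.savez("t7.npz",**c); t=load("t3.npz")
# changes over tray
d=cv2.absdiff(c["img"],t["img"]).max(2)[170:310,180:300]; print("changed px tray",(d>60).sum())
print("knob dark px", [ (v,u) for v,u in np.argwhere(c["img"][60:200,355:380].max(2)<40)+[60,355]][:6])
E
```

```text
t: 15.6
eef_pos: [0.5473, 0.0101, 0.0422]
ee_rot: [[-0.999, 0.053, 0.001], [0.053, 0.999, -0.0], [-0.001, 0.0, -1.0]]
force: [0.0, 0.0, 0.5]
gripper_width: -0.0001
gripper_force: 0.0
t: 16.4
eef_pos: [0.5531, 0.134, 0.182]
ee_rot: [[-0.999, 0.048, 0.001], [0.048, 0.999, 0.002], [-0.001, 0.002, -1.0]]
force: [0.6, 0.2, -0.3]
gripper_width: 0.0577
gripper_force: 0.0
T [-0.0011, 0.0917, 0.1221] W [0.002, 0.001, -0.023]
changed px tray 5726
knob dark px [(np.int64(157), np.int64(364)), (np.int64(157), np.int64(365)), (np.int64(157), np.int64(366)), (np.int64(157), np.int64(367)), (np.int64(158), np.int64(364)), (np.int64(158), np.int64(365))]
```

```bash
cat >> h.py <<'E'
def bottles(c):
    "body top centres on the tray side, from depth (z .028-.04) and brightness"
    v,u=np.mgrid[150:330,110:312]; p=cv2.undistortPoints(np.c_[u.ravel(),v.ravel()].astype(float)[:,None],c["K"],c["D"])[:,0]
    E=c["extrinsics"]; P=(np.c_[p,np.ones(len(p))]*c["z_map"][v,u].reshape(-1,1))@E[:3,:3].T+E[:3,3]
    im=c["img"][150:330,110:312]; sat=np.ptp(im.astype(int),axis=2); m=((P[:,2]>.026)&(P[:,2]<.042)).reshape(v.shape)&(im.min(2)>90)&(sat<45)
    n,l,st,_=cv2.connectedComponentsWithStats(m.astype(np.uint8))
    for i in range(1,n):
        if st[i,4]<60: continue
        q=P[(l==i).ravel(),:2]; rc=cv2.minAreaRect((q*1000).astype(np.float32)); b=cv2.boxPoints(rc)
        e=max((b[1]-b[0],b[2]-b[1]),key=np.linalg.norm); e=e*np.sign(e[0])
        print("blob",np.round(np.array(rc[0])/1000,4),"size",np.round(rc[1]),"yaw%180 %.1f"%yaw(e),st[i,4])
E
python3 -m inch '[{"translation":[0,0.03,0.01],"twist":[0,0,-0.023],"grip":0},{"translation":[0,0.06,0.03],"twist":[0,0,-0.023],"grip":0},{"translation":[-0.001,0.092,0.06],"twist":[0,0,-0.023],"grip":0},{"translation":[-0.001,0.092,0.1],"twist":[0,0,-0.023],"grip":0},{"translation":[-0.001,0.092,0.122],"twist":[0,0,-0.023],"grip":0},{"translation":[-0.001,0.092,0.122],"twist":[0,0,-0.023],"grip":0},{"translation":[-0.001,0.092,0.122],"twist":[0,0,-0.023],"grip":0},{"translation":[-0.001,0.092,0.122],"twist":[0,0,-0.023],"grip":0}]'
python3 - <<'E'
from h import *
o=go(.5588,.2258,.005,-1.45)
print("t3");bottles(load("t3.npz")); print("t7"); bottles(load("t7.npz")); print("now"); bottles(cam("top"))
E
```

```text
t: 17.25
eef_pos: [0.5593, 0.2216, 0.0624]
ee_rot: [[-1.0, 0.031, 0.003], [0.031, 1.0, 0.001], [-0.003, 0.001, -1.0]]
force: [0.9, -0.5, 0.1]
gripper_width: 0.0851
gripper_force: 0.0
T [0.0008, 0.0041, 0.0574] W [0.001, 0.003, -0.005]
t3Traceback (most recent call last):
  File "<stdin>", line 3, in <module>
  File "h.py", line 44, in bottles
    print("blob",np.round(np.array(rc[0])/1000,4),"size",np.round(rc[1]),"yaw%180 %.1f"%yaw(e),st[i,4])
                                                                         ~~~~~~~~~~~~~~^~~~~~~
ValueError: unsupported format character ' ' (0x20) at index 7
```

```bash
sed -i 's/"yaw%180 %.1f"%yaw(e)/"yaw %.1f"%yaw(e)/' h.py
python3 - <<'E'
from h import *
print("t3");bottles(load("t3.npz")); print("t7"); bottles(load("t7.npz")); print("now"); bottles(cam("top"))
E
python3 -m inch '[{"translation":[0.001,0.004,0.02],"twist":[0,0,0],"grip":0},{"translation":[0.001,0.004,0.04],"twist":[0,0,0],"grip":0},{"translation":[0.001,0.004,0.057],"twist":[0,0,0],"grip":0},{"translation":[0.001,0.004,0.057],"twist":[0,0,0],"grip":0.2},{"translation":[0.001,0.004,0.057],"twist":[0,0,0],"grip":0.5},{"translation":[0.001,0.004,0.057],"twist":[0,0,0],"grip":1},{"translation":[0.001,0.004,0.057],"twist":[0,0,0],"grip":1},{"translation":[0.001,0.004,0.057],"twist":[0,0,0],"grip":1}]'
python3 -m inch '[{"translation":[0,0,0],"twist":[0,0,0],"grip":1},{"translation":[0,0,-0.01],"twist":[0,0,0],"grip":1},{"translation":[0,0,-0.04],"twist":[0,0,0],"grip":1},{"translation":[0,0,-0.08],"twist":[0,0,0],"grip":1},{"translation":[0,0,-0.12],"twist":[0,0,0],"grip":1},{"translation":[0,0,-0.15],"twist":[0,0,0],"grip":1},{"translation":[0,0,-0.15],"twist":[0,0,0],"grip":1},{"translation":[0,0,-0.15],"twist":[0,0,0],"grip":1}]'
python3 - <<'E'
from h import *
go(*W(.015),.155,WY)
E
```

```text
t3
blob [0.665  0.2637] size [60. 40.] yaw 88.8 235
blob [0.559 0.337] size [59. 35.] yaw 11.2 399
blob [0.5567 0.2267] size [33. 59.] yaw -1.1 395
blob [0.4486 0.3466] size [34. 60.] yaw -16.3 412
blob [0.4373 0.2417] size [34. 57.] yaw -1.5 416
t7
blob [0.5593 0.3368] size [59. 35.] yaw 10.2 396
blob [0.4485 0.3465] size [36. 60.] yaw -16.4 406
now
blob [0.4489 0.3478] size [32. 61.] yaw -11.3 278
t: 18.1
eef_pos: [0.5583, 0.2263, 0.0052]
ee_rot: [[-1.0, 0.03, 0.003], [0.03, 1.0, 0.001], [-0.003, 0.001, -1.0]]
force: [1.0, -1.0, 6.5]
gripper_width: 0.0331
gripper_force: 61.1
t: 18.9
eef_pos: [0.5573, 0.2259, 0.1544]
ee_rot: [[-1.0, 0.03, 0.002], [0.03, 1.0, 0.001], [-0.002, 0.001, -1.0]]
force: [0.8, -0.8, -1.7]
gripper_width: 0.0327
gripper_force: 60.3
T [0.053, -0.2149, -0.0009] W [0.001, 0.002, 0.023]
```

```bash
python3 -m inch '[{"translation":[0.01,-0.04,0],"twist":[0,0,0.023],"grip":1},{"translation":[0.02,-0.08,0],"twist":[0,0,0.023],"grip":1},{"translation":[0.03,-0.12,0],"twist":[0,0,0.023],"grip":1},{"translation":[0.04,-0.16,0],"twist":[0,0,0.023],"grip":1},{"translation":[0.05,-0.195,0],"twist":[0,0,0.023],"grip":1},{"translation":[0.053,-0.215,0],"twist":[0,0,0.023],"grip":1},{"translation":[0.053,-0.215,0],"twist":[0,0,0.023],"grip":1},{"translation":[0.053,-0.215,0.01],"twist":[0,0,0.023],"grip":1}]'
python3 -m inch '[{"translation":[0,0,0.03],"twist":[0,0,0],"grip":1},{"translation":[0,0,0.06],"twist":[0,0,0],"grip":1},{"translation":[0,0,0.08],"twist":[0,0,0],"grip":1},{"translation":[0,0,0.08],"twist":[0,0,0],"grip":1},{"translation":[0,0,0.08],"twist":[0,0,0],"grip":1},{"translation":[0,0,0.08],"twist":[0,0,0],"grip":1},{"translation":[0,0,0.08],"twist":[0,0,0],"grip":1},{"translation":[0,0,0.08],"twist":[0,0,0],"grip":1}]'
python3 - <<'E'
from h import *
go(*W(.015),.036,WY)
E
```

```text
t: 19.7
eef_pos: [0.4978, 0.0123, 0.143]
ee_rot: [[-0.999, 0.054, 0.0], [0.054, 0.999, 0.0], [-0.0, 0.0, -1.0]]
force: [0.7, -0.3, -0.7]
gripper_width: 0.033
gripper_force: 60.3
t: 20.5
eef_pos: [0.4984, 0.0126, 0.0643]
ee_rot: [[-0.999, 0.053, 0.002], [0.053, 0.999, 0.0], [-0.002, 0.0, -1.0]]
force: [-0.1, -0.4, -0.4]
gripper_width: 0.0332
gripper_force: 60.3
T [0.0004, 0.0001, 0.0283] W [0.0, 0.002, -0.0]
```

```bash
python3 -m inch '[{"translation":[0,0,0.015],"twist":[0,0,0],"grip":1},{"translation":[0,0,0.025],"twist":[0,0,0],"grip":1},{"translation":[0,0,0.028],"twist":[0,0,0],"grip":1},{"translation":[0,0,0.028],"twist":[0,0,0],"grip":1},{"translation":[0,0,0.028],"twist":[0,0,0],"grip":0.5},{"translation":[0,0,0.028],"twist":[0,0,0],"grip":0.4},{"translation":[0,0,0.028],"twist":[0,0,0],"grip":0.4},{"translation":[0,0,0.028],"twist":[0,0,0],"grip":0.4}]'
python3 -m inch '[{"translation":[0,0,-0.01],"twist":[0,0,0],"grip":0.4},{"translation":[0,0,-0.03],"twist":[0,0,0],"grip":0.4},{"translation":[0,0,-0.05],"twist":[0,0,0],"grip":0.4},{"translation":[0.02,0,-0.06],"twist":[0,0,0],"grip":1},{"translation":[0.05,0,-0.06],"twist":[0,0,0],"grip":1},{"translation":[0.07,0,-0.06],"twist":[0,0,0],"grip":1},{"translation":[0.07,0,-0.06],"twist":[0,0,0],"grip":1},{"translation":[0.07,0,-0.06],"twist":[0,0,0],"grip":1}]'
python3 -m inch '[{"translation":[0,0,0.02],"twist":[0,0,0],"grip":1},{"translation":[0,0,0.04],"twist":[0,0,0],"grip":1},{"translation":[0,0,0.053],"twist":[0,0,0],"grip":1},{"translation":[0,0,0.053],"twist":[0,0,0],"grip":1},{"translation":[-0.005,0,0.053],"twist":[0,0,0],"grip":1},{"translation":[-0.010,0,0.053],"twist":[0,0,0],"grip":1},{"translation":[-0.015,0,0.053],"twist":[0,0,0],"grip":1},{"translation":[-0.020,0,0.053],"twist":[0,0,0],"grip":1}]'
python3 -m inch '[{"translation":[-0.006,0,0],"twist":[0,0,0],"grip":1},{"translation":[-0.012,0,0],"twist":[0,0,0],"grip":1},{"translation":[-0.018,0,0],"twist":[0,0,0],"grip":1},{"translation":[-0.024,0,0],"twist":[0,0,0],"grip":1},{"translation":[-0.030,0,0],"twist":[0,0,0],"grip":1},{"translation":[-0.036,0,0],"twist":[0,0,0],"grip":1},{"translation":[-0.042,0,0],"twist":[0,0,0],"grip":1},{"translation":[-0.048,0,0],"twist":[0,0,0],"grip":1}]'
python3 -c "
from h import *
go(*W(.063),.042,WY)"
```

```text
t: 21.3
eef_pos: [0.4977, 0.0125, 0.0353]
ee_rot: [[-0.999, 0.053, 0.0], [0.053, 0.999, -0.0], [-0.0, 0.0, -1.0]]
force: [0.7, 0.1, 1.0]
gripper_width: 0.0517
gripper_force: 0.0
t: 22.1
eef_pos: [0.4285, 0.0162, 0.0962]
ee_rot: [[-0.999, 0.053, 0.002], [0.053, 0.999, 0.0], [-0.002, 0.0, -1.0]]
force: [0.8, -0.9, 0.5]
gripper_width: -0.0003
gripper_force: 0.0
t: 22.9
eef_pos: [0.4488, 0.0151, 0.0429]
ee_rot: [[-0.999, 0.053, 0.001], [0.053, 0.999, 0.0], [-0.001, 0.0, -1.0]]
force: [-0.6, 0.3, 0.2]
gripper_width: -0.0003
gripper_force: 0.3
t: 23.7
eef_pos: [0.496, 0.0125, 0.0422]
ee_rot: [[-0.999, 0.053, -0.0], [0.053, 0.999, -0.0], [0.0, -0.0, -1.0]]
force: [-2.2, -0.2, 2.8]
gripper_width: -0.0001
gripper_force: 1.7
T [-0.05, 0.0003, 0.0002] W [-0.0, -0.0, -0.0]
```

```bash
python3 -m inch '[{"translation":[-0.007,0,0],"twist":[0,0,0],"grip":1},{"translation":[-0.014,0,0],"twist":[0,0,0],"grip":1},{"translation":[-0.021,0,0],"twist":[0,0,0],"grip":1},{"translation":[-0.028,0,0],"twist":[0,0,0],"grip":1},{"translation":[-0.035,0,0],"twist":[0,0,0],"grip":1},{"translation":[-0.042,0,0],"twist":[0,0,0],"grip":1},{"translation":[-0.05,0,0],"twist":[0,0,0],"grip":1},{"translation":[-0.05,0,0],"twist":[0,0,0],"grip":1}]'
python3 -m inch '[{"translation":[0.02,0,-0.01],"twist":[0,0,0],"grip":1},{"translation":[0.03,0,-0.05],"twist":[0,0,0],"grip":1},{"translation":[0.03,0,-0.1],"twist":[0,0,0],"grip":1},{"translation":[0.03,0,-0.14],"twist":[0,0,0],"grip":1},{"translation":[0.03,0.05,-0.14],"twist":[0,0,0],"grip":0.5},{"translation":[0.04,0.1,-0.14],"twist":[0,0,0.05],"grip":0},{"translation":[0.05,0.14,-0.14],"twist":[0,0,0.1],"grip":0},{"translation":[0.05,0.14,-0.14],"twist":[0,0,0.1],"grip":0}]'
python3 - <<'E'
from h import *
go(.4492,.343,.06,-14.1); c=cam("top"); np.savez("t8.npz",**c); bottles(c)
im=c["img"][60:200,355:380].max(2); q=np.argwhere(im<40); print("knob rows",q.min(0)+[60,355],q.max(0)+[60,355])
E
```

```text
t: 24.5
eef_pos: [0.5472, 0.0098, 0.0424]
ee_rot: [[-0.999, 0.053, 0.002], [0.053, 0.999, -0.0], [-0.002, -0.0, -1.0]]
force: [-0.1, -0.2, -0.3]
gripper_width: -0.0001
gripper_force: 0.0
t: 25.3
eef_pos: [0.5028, 0.1565, 0.1827]
ee_rot: [[-0.989, 0.148, 0.002], [0.148, 0.989, 0.002], [-0.001, 0.002, -1.0]]
force: [-0.5, -0.3, -0.1]
gripper_width: 0.0579
gripper_force: 0.0
T [0.0808, 0.1762, 0.1229] W [0.002, 0.001, 0.098]
blob [0.5506 0.349 ] size [52. 15.] yaw 30.6 93
blob [0.4485 0.346 ] size [34. 60.] yaw -17.4 406
knob rows [120 360] [199 374]
```

```bash
python3 -m inch '[{"translation":[0.02,0.04,0],"twist":[0,0,0.098],"grip":0},{"translation":[0.04,0.08,0],"twist":[0,0,0.098],"grip":0},{"translation":[0.06,0.12,0.01],"twist":[0,0,0.098],"grip":0},{"translation":[0.075,0.16,0.04],"twist":[0,0,0.098],"grip":0},{"translation":[0.081,0.176,0.08],"twist":[0,0,0.098],"grip":0},{"translation":[0.081,0.176,0.12],"twist":[0,0,0.098],"grip":0},{"translation":[0.081,0.176,0.12],"twist":[0,0,0.098],"grip":0},{"translation":[0.081,0.176,0.12],"twist":[0,0,0.098],"grip":0}]'
python3 - <<'E'
from h import *
go(.4492,.343,.005,-14.5); c=cam("top"); np.savez("t9.npz",**c); bottles(c)
E
```

```text
t: 26.15
eef_pos: [0.4501, 0.3378, 0.0627]
ee_rot: [[-0.968, 0.249, -0.001], [0.249, 0.968, -0.001], [0.0, -0.001, -1.0]]
force: [0.1, -0.4, 0.8]
gripper_width: 0.0853
gripper_force: 0.0
T [0.0021, 0.0049, 0.0577] W [-0.001, -0.0, 0.001]
blob [0.6648 0.2642] size [59. 39.] yaw 88.0 235
blob [0.559  0.3363] size [60. 34.] yaw 12.5 394
```

```bash
python3 -m inch '[{"translation":[0.002,0.005,0.02],"twist":[0,0,0],"grip":0},{"translation":[0.002,0.005,0.04],"twist":[0,0,0],"grip":0},{"translation":[0.002,0.005,0.057],"twist":[0,0,0],"grip":0},{"translation":[0.002,0.005,0.057],"twist":[0,0,0],"grip":0.2},{"translation":[0.002,0.005,0.057],"twist":[0,0,0],"grip":0.5},{"translation":[0.002,0.005,0.057],"twist":[0,0,0],"grip":1},{"translation":[0.002,0.005,0.057],"twist":[0,0,0],"grip":1},{"translation":[0.002,0.005,0.057],"twist":[0,0,0],"grip":1}]'
python3 -m inch '[{"translation":[0,0,0],"twist":[0,0,0],"grip":1},{"translation":[0,0,-0.01],"twist":[0,0,0],"grip":1},{"translation":[0,0,-0.04],"twist":[0,0,0],"grip":1},{"translation":[0,0,-0.08],"twist":[0,0,0],"grip":1},{"translation":[0,0,-0.12],"twist":[0,0,0],"grip":1},{"translation":[0,0,-0.15],"twist":[0,0,0],"grip":1},{"translation":[0,0,-0.15],"twist":[0,0,0],"grip":1},{"translation":[0,0,-0.15],"twist":[0,0,0],"grip":1}]'
python3 - <<'E'
from h import *
go(*W(.015),.155,WY)
E
```

```text
t: 27.0
eef_pos: [0.4504, 0.3449, 0.0075]
ee_rot: [[-0.969, 0.248, 0.003], [0.248, 0.969, 0.002], [-0.002, 0.003, -1.0]]
force: [0.8, -0.7, 7.6]
gripper_width: 0.033
gripper_force: 61.1
t: 27.8
eef_pos: [0.4494, 0.3442, 0.1564]
ee_rot: [[-0.969, 0.248, 0.002], [0.248, 0.969, 0.001], [-0.001, 0.002, -1.0]]
force: [-0.1, 0.4, -0.7]
gripper_width: 0.0329
gripper_force: 60.0
T [-0.1293, -0.3091, 0.0011] W [0.001, 0.001, -0.198]
```

```bash
python3 -m inch '[{"translation":[-0.016,-0.039,0],"twist":[0,0,-0.1],"grip":1},{"translation":[-0.034,-0.08,0],"twist":[0,0,-0.198],"grip":1},{"translation":[-0.052,-0.124,0],"twist":[0,0,-0.198],"grip":1},{"translation":[-0.07,-0.168,0],"twist":[0,0,-0.198],"grip":1},{"translation":[-0.088,-0.21,0],"twist":[0,0,-0.198],"grip":1},{"translation":[-0.105,-0.25,0],"twist":[0,0,-0.198],"grip":1},{"translation":[-0.12,-0.288,0],"twist":[0,0,-0.198],"grip":1},{"translation":[-0.129,-0.309,0],"twist":[0,0,-0.198],"grip":1}]'
python3 -m inch '[{"translation":[0,0,0],"twist":[0,0,0],"grip":1},{"translation":[0,0,0.03],"twist":[0,0,0],"grip":1},{"translation":[0,0,0.06],"twist":[0,0,0],"grip":1},{"translation":[0,0,0.09],"twist":[0,0,0],"grip":1},{"translation":[0,0,0.09],"twist":[0,0,0],"grip":1},{"translation":[0,0,0.09],"twist":[0,0,0],"grip":1},{"translation":[0,0,0.09],"twist":[0,0,0],"grip":1},{"translation":[0,0,0.09],"twist":[0,0,0],"grip":1}]'
python3 - <<'E'
from h import *
go(*W(.015),.037,WY)
E
```

```text
t: 28.6
eef_pos: [0.4962, 0.0099, 0.1537]
ee_rot: [[-0.998, 0.055, -0.003], [0.055, 0.998, -0.001], [0.003, -0.001, -1.0]]
force: [0.2, 0.7, -0.9]
gripper_width: 0.0329
gripper_force: 60.0
t: 29.4
eef_pos: [0.4984, 0.0129, 0.0669]
ee_rot: [[-0.999, 0.052, 0.003], [0.052, 0.999, 0.0], [-0.003, 0.0, -1.0]]
force: [0.2, -0.3, 0.3]
gripper_width: 0.0329
gripper_force: 60.0
T [0.0005, -0.0003, 0.0299] W [0.0, 0.003, -0.0]
```

Same loading sequence, then the complete push. After that I head for bottle A.

```bash
python3 -m inch '[{"translation":[0,0,0.015],"twist":[0,0,0],"grip":1},{"translation":[0,0,0.025],"twist":[0,0,0],"grip":1},{"translation":[0,0,0.029],"twist":[0,0,0],"grip":1},{"translation":[0,0,0.029],"twist":[0,0,0],"grip":1},{"translation":[0,0,0.029],"twist":[0,0,0],"grip":0.5},{"translation":[0,0,0.029],"twist":[0,0,0],"grip":0.4},{"translation":[0,0,0.029],"twist":[0,0,0],"grip":0.4},{"translation":[0,0,0.029],"twist":[0,0,0],"grip":0.4}]'
python3 -m inch '[{"translation":[0,0,-0.01],"twist":[0,0,0],"grip":0.4},{"translation":[0,0,-0.03],"twist":[0,0,0],"grip":0.4},{"translation":[0,0,-0.05],"twist":[0,0,0],"grip":0.4},{"translation":[0.02,0,-0.06],"twist":[0,0,0],"grip":1},{"translation":[0.05,0,-0.06],"twist":[0,0,0],"grip":1},{"translation":[0.07,0,-0.06],"twist":[0,0,0],"grip":1},{"translation":[0.07,0,-0.06],"twist":[0,0,0],"grip":1},{"translation":[0.07,0,-0.06],"twist":[0,0,0],"grip":1}]'
python3 -m inch '[{"translation":[0,0,0.02],"twist":[0,0,0],"grip":1},{"translation":[0,0,0.04],"twist":[0,0,0],"grip":1},{"translation":[0,0,0.054],"twist":[0,0,0],"grip":1},{"translation":[0,0,0.054],"twist":[0,0,0],"grip":1},{"translation":[-0.005,0,0.054],"twist":[0,0,0],"grip":1},{"translation":[-0.010,0,0.054],"twist":[0,0,0],"grip":1},{"translation":[-0.015,0,0.054],"twist":[0,0,0],"grip":1},{"translation":[-0.020,0,0.054],"twist":[0,0,0],"grip":1}]'
python3 -m inch '[{"translation":[-0.006,0,0],"twist":[0,0,0],"grip":1},{"translation":[-0.012,0,0],"twist":[0,0,0],"grip":1},{"translation":[-0.018,0,0],"twist":[0,0,0],"grip":1},{"translation":[-0.024,0,0],"twist":[0,0,0],"grip":1},{"translation":[-0.030,0,0],"twist":[0,0,0],"grip":1},{"translation":[-0.036,0,0],"twist":[0,0,0],"grip":1},{"translation":[-0.042,0,0],"twist":[0,0,0],"grip":1},{"translation":[-0.048,0,0],"twist":[0,0,0],"grip":1}]'
python3 -c "
from h import *
go(*W(.063),.042,WY)"
```

```text
t: 30.2
eef_pos: [0.4973, 0.0127, 0.0362]
ee_rot: [[-0.999, 0.053, -0.0], [0.053, 0.999, -0.0], [0.0, -0.0, -1.0]]
force: [-0.6, -0.1, 0.1]
gripper_width: 0.0517
gripper_force: 0.0
t: 31.0
eef_pos: [0.4281, 0.0164, 0.0971]
ee_rot: [[-0.999, 0.053, 0.002], [0.053, 0.999, 0.0], [-0.002, 0.0, -1.0]]
force: [-0.3, -0.3, 0.1]
gripper_width: -0.0001
gripper_force: 0.0
t: 31.8
eef_pos: [0.4485, 0.0153, 0.0429]
ee_rot: [[-0.999, 0.053, 0.001], [0.053, 0.999, 0.0], [-0.001, 0.0, -1.0]]
force: [-0.0, 0.6, 0.3]
gripper_width: 0.0002
gripper_force: 0.2
t: 32.6
eef_pos: [0.4956, 0.0128, 0.0422]
ee_rot: [[-0.999, 0.053, -0.0], [0.053, 0.999, -0.0], [0.0, -0.0, -1.0]]
force: [-4.0, 1.3, 2.4]
gripper_width: -0.0004
gripper_force: 1.9
T [-0.0504, 0.0001, 0.0002] W [-0.0, -0.0, -0.0]
```

```bash
python3 -m inch '[{"translation":[-0.007,0,0],"twist":[0,0,0],"grip":1},{"translation":[-0.014,0,0],"twist":[0,0,0],"grip":1},{"translation":[-0.021,0,0],"twist":[0,0,0],"grip":1},{"translation":[-0.028,0,0],"twist":[0,0,0],"grip":1},{"translation":[-0.035,0,0],"twist":[0,0,0],"grip":1},{"translation":[-0.042,0,0],"twist":[0,0,0],"grip":1},{"translation":[-0.051,0,0],"twist":[0,0,0],"grip":1},{"translation":[-0.051,0,0],"twist":[0,0,0],"grip":1}]'
python3 -m inch '[{"translation":[0.02,0,-0.01],"twist":[0,0,0],"grip":1},{"translation":[0.03,0,-0.05],"twist":[0,0,0],"grip":1},{"translation":[0.03,0,-0.1],"twist":[0,0,0],"grip":1},{"translation":[0.03,0,-0.14],"twist":[0,0,0],"grip":1},{"translation":[0.03,0.05,-0.14],"twist":[0,0,0],"grip":0.5},{"translation":[0.03,0.1,-0.14],"twist":[0,0,-0.1],"grip":0},{"translation":[0.02,0.14,-0.14],"twist":[0,0,-0.2],"grip":0},{"translation":[0.02,0.14,-0.14],"twist":[0,0,-0.22],"grip":0}]'
python3 - <<'E'
from h import *
go(.5591,.3351,.06,9.7); c=cam("top"); np.savez("t10.npz",**c); bottles(c)
E
```

```text
t: 33.4
eef_pos: [0.5481, 0.0099, 0.0424]
ee_rot: [[-0.999, 0.053, 0.002], [0.053, 0.999, -0.0], [-0.002, -0.0, -1.0]]
force: [0.2, -0.2, 0.2]
gripper_width: 0.0003
gripper_force: 0.0
t: 34.2
eef_pos: [0.5353, 0.1552, 0.1825]
ee_rot: [[-0.985, -0.174, 0.003], [-0.174, 0.985, 0.002], [-0.003, 0.001, -1.0]]
force: [0.5, -0.1, -0.7]
gripper_width: 0.0579
gripper_force: 0.0
T [-0.0543, 0.1729, 0.1229] W [0.001, 0.003, 0.005]
blob [0.559  0.3367] size [59. 34.] yaw 11.4 395
```

```bash
python3 -m inch '[{"translation":[-0.012,0.04,0],"twist":[0,0,0.005],"grip":0},{"translation":[-0.025,0.08,0],"twist":[0,0,0.005],"grip":0},{"translation":[-0.037,0.12,0.01],"twist":[0,0,0.005],"grip":0},{"translation":[-0.05,0.16,0.04],"twist":[0,0,0.005],"grip":0},{"translation":[-0.054,0.173,0.08],"twist":[0,0,0.005],"grip":0},{"translation":[-0.054,0.173,0.12],"twist":[0,0,0.005],"grip":0},{"translation":[-0.054,0.173,0.12],"twist":[0,0,0.005],"grip":0},{"translation":[-0.054,0.173,0.12],"twist":[0,0,0.005],"grip":0}]'
python3 - <<'E'
from h import *
go(.5591,.3355,.006,10); c=cam("top"); np.savez("t11.npz",**c)
crop(c["img"],310,20,420,290,2.2,"t11")
E
```

```text
t: 35.05
eef_pos: [0.5582, 0.3294, 0.0627]
ee_rot: [[-0.987, -0.16, -0.001], [-0.16, 0.987, -0.001], [0.001, -0.001, -1.0]]
force: [0.3, 0.1, 1.1]
gripper_width: 0.0855
gripper_force: 0.0
T [-0.0019, 0.0059, 0.0567] W [-0.001, -0.001, -0.014]
```

View pics/t11.png

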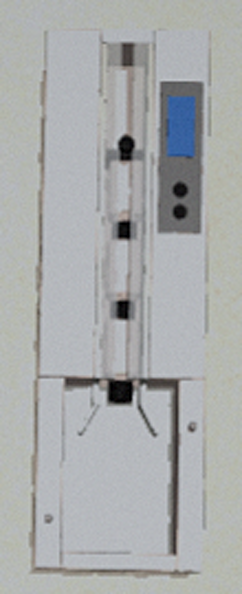

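Three bottles are in the tube, with caps at (123,230), (122,310) and (120,392) and the knob at (125,145). The third cap is at the lip and the bay is clear. Next I grip bottle A.

```bash
python3 -m inch '[{"translation":[-0.002,0.006,0.02],"twist":[0,0,-0.01],"grip":0},{"translation":[-0.002,0.006,0.04],"twist":[0,0,-0.01],"grip":0},{"translation":[-0.002,0.006,0.056],"twist":[0,0,-0.01],"grip":0},{"translation":[-0.002,0.006,0.056],"twist":[0,0,-0.01],"grip":0.2},{"translation":[-0.002,0.006,0.056],"twist":[0,0,-0.01],"grip":0.5},{"translation":[-0.002,0.006,0.056],"twist":[0,0,-0.01],"grip":1},{"translation":[-0.002,0.006,0.056],"twist":[0,0,-0.01],"grip":1},{"translation":[-0.002,0.006,0.056],"twist":[0,0,-0.01],"grip":1}]'
python3 -m inch '[{"translation":[0,0,0],"twist":[0,0,0],"grip":1},{"translation":[0,0,-0.01],"twist":[0,0,0],"grip":1},{"translation":[0,0,-0.04],"twist":[0,0,0],"grip":1},{"translation":[0,0,-0.08],"twist":[0,0,0],"grip":1},{"translation":[0,0,-0.12],"twist":[0,0,0],"grip":1},{"translation":[0,0,-0.15],"twist":[0,0,0],"grip":1},{"translation":[0,0,-0.15],"twist":[0,0,0],"grip":1},{"translation":[0,0,-0.15],"twist":[0,0,0],"grip":1}]'
python3 - <<'E'
from h import *
go(*W(.015),.155,WY)
# third cap end in bay: rows of dark at tube axis
c=load("t11.npz"); im=c["img"].max(2)[180:215,360:370].min(1) if 0 else np.median(c["img"].max(2)[180:215,361:368],axis=1)
print(im.astype(int).tolist())
for v in (202,203,204):
    p=at_z(c,364.5,v,.0565); a=np.radians(WY); d=p[:2]-B0; print(v,d@[np.cos(a),np.sin(a)],d@[-np.sin(a),np.cos(a)])
E
```

```text
t: 35.9
eef_pos: [0.5606, 0.3374, 0.0087]
ee_rot: [[-0.985, -0.171, 0.003], [-0.171, 0.985, 0.002], [-0.004, 0.001, -1.0]]
force: [-0.5, 0.1, 6.2]
gripper_width: 0.0331
gripper_force: 61.0
t: 36.7
eef_pos: [0.5595, 0.337, 0.1576]
ee_rot: [[-0.985, -0.171, 0.002], [-0.171, 0.985, 0.001], [-0.002, 0.001, -1.0]]
force: [-0.3, 0.2, -1.6]
gripper_width: 0.033
gripper_force: 60.0
T [0.1162, -0.3089, 0.0021] W [0.001, 0.002, 0.225]
[188, 188, 187, 187, 187, 189, 188, 188, 186, 173, 155, 173, 144, 30, 13, 17, 18, 19, 16, 13, 17, 11, 11, 78, 156, 194, 191, 189, 188, 190, 189, 189, 188, 190, 188]
202 0.07442706762504943 -0.0005821687953245197
203 0.07224905027220994 -0.0006257481083521223
204 0.07007168853718944 -0.0006692982695346438
```

```bash
python3 -m inch '[{"translation":[0.014,-0.038,0],"twist":[0,0,0.1],"grip":1},{"translation":[0.03,-0.08,0],"twist":[0,0,0.225],"grip":1},{"translation":[0.046,-0.124,0],"twist":[0,0,0.225],"grip":1},{"translation":[0.062,-0.168,0],"twist":[0,0,0.225],"grip":1},{"translation":[0.078,-0.21,0],"twist":[0,0,0.225],"grip":1},{"translation":[0.094,-0.25,0],"twist":[0,0,0.225],"grip":1},{"translation":[0.108,-0.288,0],"twist":[0,0,0.225],"grip":1},{"translation":[0.116,-0.309,0],"twist":[0,0,0.225],"grip":1}]'
python3 -m inch '[{"translation":[0,0,0],"twist":[0,0,0],"grip":1},{"translation":[0,0,0.03],"twist":[0,0,0],"grip":1},{"translation":[0,0,0.06],"twist":[0,0,0],"grip":1},{"translation":[0,0,0.09],"twist":[0,0,0],"grip":1},{"translation":[0,0,0.09],"twist":[0,0,0],"grip":1},{"translation":[0,0,0.09],"twist":[0,0,0],"grip":1},{"translation":[0,0,0.09],"twist":[0,0,0],"grip":1},{"translation":[0,0,0.09],"twist":[0,0,0],"grip":1}]'
python3 - <<'E'
from h import *
go(*W(.015),.039,WY)
E
```

```text
t: 37.5
eef_pos: [0.4958, 0.01, 0.1548]
ee_rot: [[-0.998, 0.055, -0.003], [0.055, 0.998, -0.001], [0.003, -0.001, -1.0]]
force: [0.5, 0.7, -1.1]
gripper_width: 0.0326
gripper_force: 60.1
t: 38.3
eef_pos: [0.4989, 0.0127, 0.0679]
ee_rot: [[-0.999, 0.053, 0.003], [0.053, 0.999, 0.0], [-0.003, 0.0, -1.0]]
force: [-0.7, 0.6, -0.5]
gripper_width: 0.033
gripper_force: 60.0
T [0.001, -0.0, 0.0289] W [0.0, 0.003, -0.0]
```

```bash
python3 -m inch '[{"translation":[0,0,0.015],"twist":[0,0,0],"grip":1},{"translation":[0,0,0.025],"twist":[0,0,0],"grip":1},{"translation":[0,0,0.029],"twist":[0,0,0],"grip":1},{"translation":[0,0,0.029],"twist":[0,0,0],"grip":1},{"translation":[0,0,0.029],"twist":[0,0,0],"grip":0.5},{"translation":[0,0,0.029],"twist":[0,0,0],"grip":0.4},{"translation":[0,0,0.029],"twist":[0,0,0],"grip":0.4},{"translation":[0,0,0.029],"twist":[0,0,0],"grip":0.4}]'
python3 -m inch '[{"translation":[0,0,-0.01],"twist":[0,0,0],"grip":0.4},{"translation":[0,0,-0.03],"twist":[0,0,0],"grip":0.4},{"translation":[0,0,-0.05],"twist":[0,0,0],"grip":0.4},{"translation":[0.02,0,-0.06],"twist":[0,0,0],"grip":1},{"translation":[0.05,0,-0.06],"twist":[0,0,0],"grip":1},{"translation":[0.07,0,-0.06],"twist":[0,0,0],"grip":1},{"translation":[0.07,0,-0.06],"twist":[0,0,0],"grip":1},{"translation":[0.07,0,-0.06],"twist":[0,0,0],"grip":1}]'
python3 -m inch '[{"translation":[0,0,0.02],"twist":[0,0,0],"grip":1},{"translation":[0,0,0.04],"twist":[0,0,0],"grip":1},{"translation":[0,0,0.055],"twist":[0,0,0],"grip":1},{"translation":[0,0,0.055],"twist":[0,0,0],"grip":1},{"translation":[-0.005,0,0.055],"twist":[0,0,0],"grip":1},{"translation":[-0.010,0,0.055],"twist":[0,0,0],"grip":1},{"translation":[-0.015,0,0.055],"twist":[0,0,0],"grip":1},{"translation":[-0.020,0,0.055],"twist":[0,0,0],"grip":1}]'
python3 -m inch '[{"translation":[-0.006,0,0],"twist":[0,0,0],"grip":1},{"translation":[-0.012,0,0],"twist":[0,0,0],"grip":1},{"translation":[-0.018,0,0],"twist":[0,0,0],"grip":1},{"translation":[-0.024,0,0],"twist":[0,0,0],"grip":1},{"translation":[-0.030,0,0],"twist":[0,0,0],"grip":1},{"translation":[-0.036,0,0],"twist":[0,0,0],"grip":1},{"translation":[-0.042,0,0],"twist":[0,0,0],"grip":1},{"translation":[-0.048,0,0],"twist":[0,0,0],"grip":1}]'
python3 -c "
from h import *
go(*W(.07),.042,WY)"
```

```text
t: 39.1
eef_pos: [0.4978, 0.0124, 0.0372]
ee_rot: [[-0.999, 0.053, -0.0], [0.053, 0.999, -0.0], [0.0, -0.0, -1.0]]
force: [-0.4, 0.3, 0.7]
gripper_width: 0.051
gripper_force: 0.0
t: 39.9
eef_pos: [0.4286, 0.0162, 0.0981]
ee_rot: [[-0.999, 0.053, 0.002], [0.053, 0.999, 0.0], [-0.002, 0.0, -1.0]]
force: [0.5, 0.3, -0.5]
gripper_width: -0.0001
gripper_force: 0.0
t: 40.7
eef_pos: [0.4489, 0.0151, 0.0429]
ee_rot: [[-0.999, 0.053, 0.001], [0.053, 0.999, 0.0], [-0.001, 0.0, -1.0]]
force: [-1.1, 0.5, 1.4]
gripper_width: -0.0003
gripper_force: 0.4
t: 41.5
eef_pos: [0.495, 0.0126, 0.0421]
ee_rot: [[-0.999, 0.053, -0.002], [0.053, 0.999, 0.0], [0.002, 0.0, -1.0]]
force: [-5.0, 0.0, 4.3]
gripper_width: 0.0
gripper_force: 2.9
T [-0.058, 0.0003, -0.0] W [0.0, -0.002, -0.0]
```

```bash
python3 -m inch '[{"translation":[-0.008,0,0],"twist":[0,0,0],"grip":1},{"translation":[-0.016,0,0],"twist":[0,0,0],"grip":1},{"translation":[-0.024,0,0],"twist":[0,0,0],"grip":1},{"translation":[-0.032,0,0],"twist":[0,0,0],"grip":1},{"translation":[-0.040,0,0],"twist":[0,0,0],"grip":1},{"translation":[-0.048,0,0],"twist":[0,0,0],"grip":1},{"translation":[-0.057,0,0],"twist":[0,0,0],"grip":1},{"translation":[-0.057,0,0],"twist":[0,0,0],"grip":1}]'
python3 -m inch '[{"translation":[0.02,0,-0.01],"twist":[0,0,0],"grip":1},{"translation":[0.03,0,-0.05],"twist":[0,0,0],"grip":1},{"translation":[0.03,0,-0.1],"twist":[0,0,0],"grip":1},{"translation":[0.05,0.04,-0.14],"twist":[0,0,0],"grip":1},{"translation":[0.06,0.09,-0.14],"twist":[0,0,0],"grip":0.5},{"translation":[0.06,0.14,-0.14],"twist":[0,0,0],"grip":0},{"translation":[0.06,0.16,-0.14],"twist":[0,0,0],"grip":0},{"translation":[0.06,0.16,-0.14],"twist":[0,0,0],"grip":0}]'
python3 - <<'E'
from h import *
c=cam("top"); np.savez("t12.npz",**c)
# montage: tube + cover on pad
a=cv2.resize(c["img"][20:290,310:420],None,fx=2.2,fy=2.2,interpolation=cv2.INTER_CUBIC); b=cv2.resize(c["img"][150:310,425:560],None,fx=3.7,fy=3.7,interpolation=cv2.INTER_CUBIC)
m=np.zeros((594,a.shape[1]+b.shape[1],3),np.uint8); m[:a.shape[0],:a.shape[1]]=a; m[:b.shape[0],a.shape[1]:]=b[:594]; cv2.imwrite("pics/t12.png",m); print(m.shape)
print(np.median(c["img"].max(2)[180:215,361:368],axis=1).astype(int).tolist())
E
```

```text
t: 42.3
eef_pos: [0.5536, 0.0095, 0.042]
ee_rot: [[-0.999, 0.053, 0.0], [0.053, 0.999, -0.0], [-0.0, -0.0, -1.0]]
force: [0.4, -0.6, -0.2]
gripper_width: 0.0003
gripper_force: 0.0
t: 43.1
eef_pos: [0.5015, 0.1757, 0.1823]
ee_rot: [[-0.999, 0.048, 0.001], [0.048, 0.999, 0.001], [-0.001, 0.001, -1.0]]
force: [0.2, -0.8, -0.1]
gripper_width: 0.0581
gripper_force: 0.0
(594, 742, 3)
[185, 182, 184, 184, 183, 187, 182, 165, 150, 160, 114, 14, 15, 16, 15, 20, 17, 17, 17, 3, 48, 106, 153, 189, 185, 185, 185, 184, 184, 183, 184, 183, 183, 185, 184]
```

View pics/t12.png

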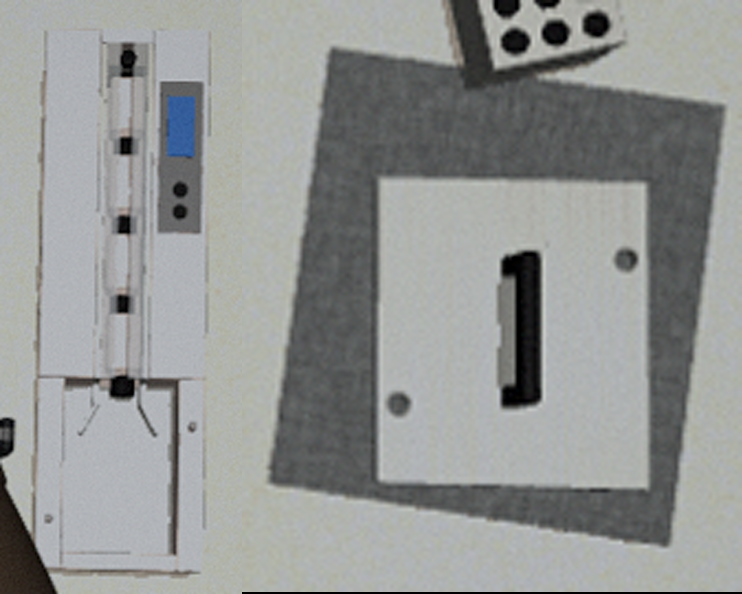

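All four bottles are in the tube: caps at (125,145), (124,225), (122,303) and (121,387), with the last inside the lip. The cover lies on the pad with holes at (626,260) and (399,404) and the handle around (523,330).

Run:
```python
from h import *
c=load("t12.npz"); P=lambda x,y:(425+(x-242)/3.7,150+y/3.7)
a=at_z(c,*P(626,260),.008); b=at_z(c,*P(399,404),.008); print("holes",a,b,"mid",(a+b)/2,"yaw",yaw(a-b)+56.31-0, np.linalg.norm(a-b))
h1,h2=at_z(c,*P(529,252),.044),at_z(c,*P(524,405),.044); print("handle",(h1+h2)/2,yaw(h1-h2),np.linalg.norm(h1-h2))
go(.471,-.2845,.19,-3)
```

```text
holes [ 0.51291034 -0.3567995   0.008     ] [ 0.43001628 -0.21765358  0.008     ] mid [ 0.47146331 -0.28722654  0.008     ] yaw -2.906272193877946 0.16196607894559695
handle [ 0.47061369 -0.28397134  0.044     ] -4.944333186695246 0.08946692378730314
T [0.0075, -0.4595, -0.0078] W [-0.0, 0.0, 0.003]
```

```bash
python3 -m inch '[{"translation":[0,-0.04,-0.01],"twist":[0,0,0],"grip":0},{"translation":[0,-0.085,-0.01],"twist":[0,0,0],"grip":0},{"translation":[0,-0.13,-0.01],"twist":[0,0,0],"grip":0},{"translation":[0,-0.175,-0.01],"twist":[0,0,0],"grip":0},{"translation":[0,-0.22,-0.01],"twist":[0,0,0],"grip":0},{"translation":[0,-0.265,-0.01],"twist":[0,0,0],"grip":0},{"translation":[0,-0.31,-0.01],"twist":[0,0,0],"grip":0},{"translation":[0.004,-0.35,-0.01],"twist":[0,0,0],"grip":0}]'
python3 -m inch '[{"translation":[0.002,-0.04,0],"twist":[0,0,0],"grip":0},{"translation":[0.004,-0.08,0],"twist":[0,0,0],"grip":0},{"translation":[0.004,-0.108,0.02],"twist":[0,0,0],"grip":0},{"translation":[0.004,-0.108,0.06],"twist":[0,0,0],"grip":0},{"translation":[0.004,-0.108,0.1],"twist":[0,0,0],"grip":0},{"translation":[0.004,-0.108,0.12],"twist":[0,0,0],"grip":0},{"translation":[0.004,-0.108,0.12],"twist":[0,0,0],"grip":0},{"translation":[0.004,-0.108,0.12],"twist":[0,0,0],"grip":0}]'
python3 - <<'E'
from h import *
go(.471,-.2848,.0205,-3)
E
```

```text
t: 43.95
eef_pos: [0.4779, -0.1801, 0.1923]
ee_rot: [[-0.998, 0.055, 0.0], [0.055, 0.998, -0.001], [-0.0, -0.001, -1.0]]
force: [0.8, 0.5, 0.3]
gripper_width: 0.0857
gripper_force: 0.0
t: 44.75
eef_pos: [0.4686, -0.2852, 0.0728]
ee_rot: [[-0.999, 0.054, -0.0], [0.054, 0.999, -0.0], [0.0, -0.0, -1.0]]
force: [0.3, -0.4, 0.9]
gripper_width: 0.0853
gripper_force: 0.0
T [-0.0024, 0.0005, 0.0523] W [-0.0, -0.0, -0.002]
```

```bash
python3 -m inch '[{"translation":[-0.0024,0.0005,0.02],"twist":[0,0,0],"grip":0},{"translation":[-0.0024,0.0005,0.04],"twist":[0,0,0],"grip":0},{"translation":[-0.0024,0.0005,0.052],"twist":[0,0,0],"grip":0},{"translation":[-0.0024,0.0005,0.052],"twist":[0,0,0],"grip":0.3},{"translation":[-0.0024,0.0005,0.052],"twist":[0,0,0],"grip":0.6},{"translation":[-0.0024,0.0005,0.052],"twist":[0,0,0],"grip":1},{"translation":[-0.0024,0.0005,0.052],"twist":[0,0,0],"grip":1},{"translation":[-0.0024,0.0005,0.052],"twist":[0,0,0],"grip":1}]'
python3 -m inch '[{"translation":[0,0,0],"twist":[0,0,0],"grip":1},{"translation":[0,0,0],"twist":[0,0,0],"grip":1},{"translation":[0,0,-0.01],"twist":[0,0,0],"grip":1},{"translation":[0,0,-0.04],"twist":[0,0,0],"grip":1},{"translation":[0,0,-0.08],"twist":[0,0,0],"grip":1},{"translation":[0,0,-0.12],"twist":[0,0,0],"grip":1},{"translation":[0,0,-0.15],"twist":[0,0,0],"grip":1},{"translation":[0,0,-0.15],"twist":[0,0,0],"grip":1}]'
python3 - <<'E'
from h import *
go(.4825,.0142,.16,WY)
E
```

```text
t: 45.55
eef_pos: [0.4719, -0.2844, 0.021]
ee_rot: [[-0.999, 0.053, 0.001], [0.053, 0.999, -0.001], [-0.001, -0.001, -1.0]]
force: [1.7, -0.8, 4.7]
gripper_width: 0.0124
gripper_force: 4.0
t: 46.35
eef_pos: [0.4732, -0.285, 0.175]
ee_rot: [[-0.999, 0.053, 0.006], [0.053, 0.999, -0.003], [-0.006, -0.003, -1.0]]
force: [0.5, -0.4, -3.0]
gripper_width: 0.0106
gripper_force: 58.9
T [0.0066, 0.2993, 0.014] W [-0.003, 0.006, -0.0]
```

```bash
python3 -m inch '[{"translation":[0,0.03,0],"twist":[0,0,0],"grip":1},{"translation":[0,0.07,0],"twist":[0,0,0],"grip":1},{"translation":[0.002,0.115,0],"twist":[0,0,0],"grip":1},{"translation":[0.004,0.16,0],"twist":[0,0,0],"grip":1},{"translation":[0.006,0.205,0],"twist":[0,0,0],"grip":1},{"translation":[0.006,0.25,0],"twist":[0,0,0],"grip":1},{"translation":[0.006,0.28,0],"twist":[0,0,0],"grip":1},{"translation":[0.006,0.299,0],"twist":[0,0,0],"grip":1}]'
python3 -m inch '[{"translation":[0,0,0.01],"twist":[0,0,0],"grip":1},{"translation":[0,0,0.02],"twist":[0,0,0],"grip":1},{"translation":[0,0,0.03],"twist":[0,0,0],"grip":1},{"translation":[0,0,0.03],"twist":[0,0,0],"grip":1},{"translation":[0,0,0.03],"twist":[0,0,0],"grip":1},{"translation":[0,0,0.03],"twist":[0,0,0],"grip":1},{"translation":[0,0,0.03],"twist":[0,0,0],"grip":1},{"translation":[0,0,0.03],"twist":[0,0,0],"grip":1}]'
python3 - <<'E'
from h import *
go(.4825,.0142,.104,WY)
c=cam("side"); np.savez("s13.npz",**c); crop(c["img"],270,170,430,290,5,"s13")
E
```

```text
t: 47.15
eef_pos: [0.48, 0.0171, 0.1686]
ee_rot: [[-0.999, 0.05, -0.003], [0.05, 0.999, 0.0], [0.003, 0.0, -1.0]]
force: [0.6, -0.4, -3.7]
gripper_width: 0.0106
gripper_force: 59.1
t: 47.95
eef_pos: [0.4816, 0.0147, 0.1407]
ee_rot: [[-0.999, 0.053, 0.001], [0.053, 0.999, 0.0], [-0.001, 0.0, -1.0]]
force: [0.8, 0.9, -3.3]
gripper_width: 0.0105
gripper_force: 59.1
T [-0.0009, -0.0004, 0.0367] W [0.0, 0.001, -0.001]
```

View pics/s13.png

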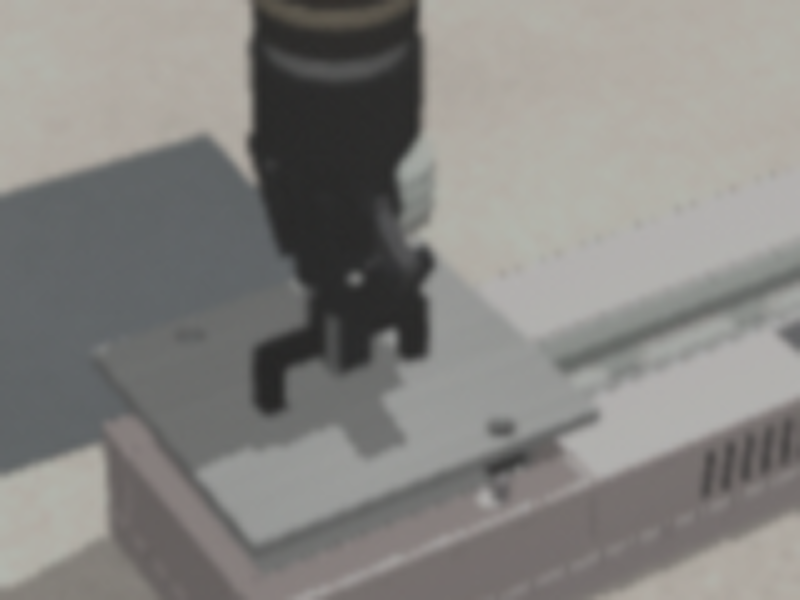

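The cover hangs level over the bay. Its near hole is at (500,427), directly over the pin at (495,485), and its other hole is at (190,335). I check both offsets numerically in this same camera.

Run:
```python
from h import *
c=load("s13.npz"); zt=.1407-.103+.090
hR=at_z(c,370,255.4,zt); hL=at_z(c,308,237,zt)
for z in(.091,.096):
  pR=at_z(c,370,267,z); pL=at_z(c,309.25,249,z); print(z,"R hole-pin",(hR-pR)[:2],"L",(hL-pL)[:2])
print(hR,hL,zt)
# refined dark centroids of holes
g=c["img"].max(2).astype(float)
for n,(u,v) in dict(R=(370,255),L=(308,237)).items():
    w=g[v-4:v+5,u-6:u+7]; b=np.median(w); m=np.clip(b-15-w,0,None); yy,xx=np.mgrid[v-4:v+5,u-6:u+7]; print(n,(xx*m).sum()/m.sum(),(yy*m).sum()/m.sum())
s=load("side0.npz"); g=s["img"].max(2).astype(float)
for n,(u,v) in dict(R=(370,267),L=(309,249)).items():
    w=g[v-4:v+5,u-6:u+7]; b=np.median(w); m=np.clip(b-15-w,0,None); yy,xx=np.mgrid[v-4:v+5,u-6:u+7]; print("orig",n,(xx*m).sum()/m.sum(),(yy*m).sum()/m.sum())
```

```text
0.091 R hole-pin [-0.0017803  -0.00040532] L [-0.0008669   0.00167066]
0.096 R hole-pin [0.00173202 0.00409396] L [0.00214047 0.0069944 ]
[ 0.52405567 -0.0574659   0.1277    ] [0.44112223 0.08151216 0.1277    ] 0.12769999999999998
R 371.7596795727637 256.7142857142857
L nan nan
orig R 371.7488584474886 268.58447488584477
orig L 307.35393258426967 247.34831460674158<stdin>:10: RuntimeWarning: invalid value encountered in scalar divide
```

The holes are within about 1.5 mm of where they were when seated, so I apply that small correction and lower gently.

```bash
python3 -m inch '[{"translation":[-0.001,-0.0005,0.005],"twist":[0,0,0],"grip":1},{"translation":[-0.001,-0.0005,0.01],"twist":[0,0,0],"grip":1},{"translation":[-0.001,-0.0005,0.014],"twist":[0,0,0],"grip":1},{"translation":[-0.001,-0.0005,0.018],"twist":[0,0,0],"grip":1},{"translation":[-0.001,-0.0005,0.022],"twist":[0,0,0],"grip":1},{"translation":[-0.001,-0.0005,0.026],"twist":[0,0,0],"grip":1},{"translation":[-0.001,-0.0005,0.03],"twist":[0,0,0],"grip":1},{"translation":[-0.001,-0.0005,0.03],"twist":[0,0,0],"grip":1}]'
python3 -c "
from h import *
go(.4825,.0142,.103,WY)"
```

```text
t: 48.8
eef_pos: [0.4819, 0.0143, 0.1096]
ee_rot: [[-0.999, 0.053, -0.001], [0.053, 0.999, -0.0], [0.001, -0.0, -1.0]]
force: [0.2, 0.6, -3.3]
gripper_width: 0.0107
gripper_force: 59.2
T [-0.0006, -0.0, 0.0066] W [-0.0, -0.001, -0.0]
```

```bash
python3 -m inch '[{"translation":[0,0,0.003],"twist":[0,0,0],"grip":1},{"translation":[0,0,0.006],"twist":[0,0,0],"grip":1},{"translation":[0,0,0.007],"twist":[0,0,0],"grip":1},{"translation":[0,0,0.007],"twist":[0,0,0],"grip":1},{"translation":[0,0,0.007],"twist":[0,0,0],"grip":0.7},{"translation":[0,0,0.007],"twist":[0,0,0],"grip":0.3},{"translation":[0,0,0.007],"twist":[0,0,0],"grip":0},{"translation":[0,0,0.007],"twist":[0,0,0],"grip":0}]'
python3 -m inch '[{"translation":[0,0,0],"twist":[0,0,0],"grip":0},{"translation":[0,0,-0.02],"twist":[0,0,0],"grip":0},{"translation":[0,0,-0.05],"twist":[0,0,0],"grip":0},{"translation":[0,0,-0.1],"twist":[0,0,0],"grip":0},{"translation":[0,0.04,-0.13],"twist":[0,0,0],"grip":0},{"translation":[0,0.08,-0.13],"twist":[0,0,0],"grip":0},{"translation":[0,0.13,-0.13],"twist":[0,0,0],"grip":0},{"translation":[0,0.17,-0.13],"twist":[0,0,0],"grip":0}]'
python3 - <<'E'
from h import *
c=cam("top"); s=cam("side"); t=load("top0.npz"); s0=load("side0.npz")
C=lambda x,y:(315+x/4.8,165+y/4.8)
for q in((150,500),(320,150),(320,500),(120,200),(241,330)): print(at_depth(c,*C(*q),2),at_depth(t,*C(*q),2))
a=cv2.resize(c["img"][20:290,310:420],None,fx=2.2,fy=2.2,interpolation=cv2.INTER_CUBIC); b=cv2.resize(s["img"][180:310,280:410],None,fx=3.8,fy=3.8,interpolation=cv2.INTER_CUBIC)
m=np.zeros((594,a.shape[1]+b.shape[1],3),np.uint8); m[:a.shape[0],:a.shape[1]]=a; m[:b.shape[0],a.shape[1]:]=b; cv2.imwrite("pics/fin.png",m)
# handle/hole shift against start by phase correlation
f=lambda i:cv2.cvtColor(i["img"][190:285,325:405],cv2.COLOR_BGR2GRAY).astype(np.float32)
print(cv2.phaseCorrelate(f(t),f(c)), r.observe()["eef_pos"])
E
```

```text
t: 49.6
eef_pos: [0.4825, 0.0143, 0.1035]
ee_rot: [[-0.999, 0.053, 0.001], [0.053, 0.999, 0.0], [-0.001, 0.0, -1.0]]
force: [-1.2, 0.4, -1.1]
gripper_width: 0.0684
gripper_force: 0.0
t: 50.4
eef_pos: [0.4914, 0.1861, 0.2338]
ee_rot: [[-0.999, 0.053, 0.001], [0.053, 0.999, 0.001], [-0.001, 0.001, -1.0]]
force: [0.4, -0.6, -0.6]
gripper_width: 0.0858
gripper_force: 0.0
[0.41262965 0.05346856 0.09014584] [0.41262294 0.05347422 0.09038277]
[ 0.56298646 -0.02504518  0.0905726 ] [ 0.56304432 -0.02507853  0.09022825]
[ 0.41066599 -0.01960855  0.09124124] [ 0.41068865 -0.0196871   0.09038598]
[0.54360207 0.0626595  0.09045728] [0.54349921 0.06267002 0.09114297]
[0.48184249 0.01405445 0.12548389] [0.4818525  0.01404791 0.12537931]
((0.10917928162635349, 0.48817051944176626), 0.8866756374637286) [0.49130271 0.18806717 0.23283588]
```

View pics/fin.png

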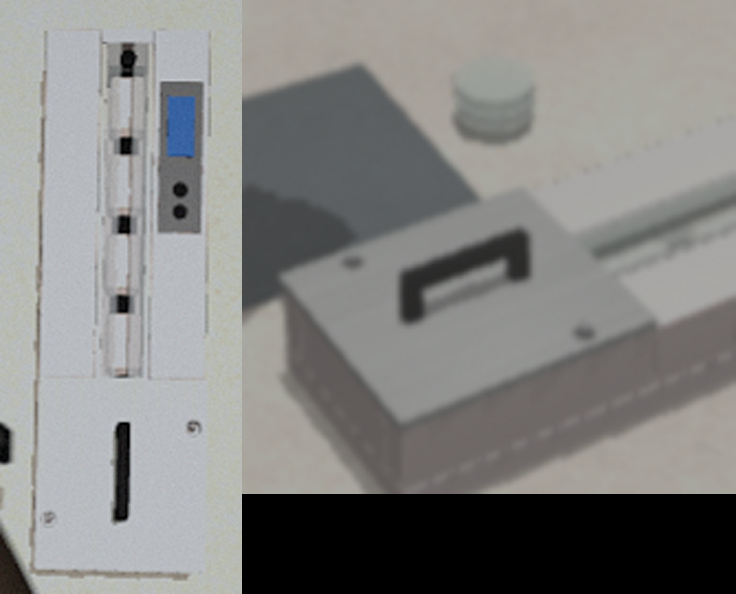

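The cover is flat on the warmer, with the pins visible in its holes at (48,518) and (194,427). Its surface height and position match the start to within about 1 mm. The four bottles are in the tube, caps towards the bay, and the robot touches nothing, so I hand the job in.

```bash
python3 -c "
from workcell import r
print(r.job_done())"
```

```text
the job is handed in; nothing more can be done
None
```

All four bottles are in the warming tube, base first with the last cap about 6 mm inside the mouth, the cover is back flat on its pins, and the job was handed in at about 50 s; the hand-in gave no verdict.

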